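# Clamp a wafer carrier with a T-handle hex key

### The arm

A 6-joint arm with a two-finger parallel gripper is mounted at the origin on a cart in front of the work surface, level with it; the furniture and walls round the work are solid. World frame = base frame: x ahead of the robot, y to its left, z up, the work surface at z = 0. Lengths are in m, angles in degrees, forces in N, time in s.
With the tool pointing down it reaches from about 0.3 to 0.75 m from the base axis. Payload 8.5 kg.
Tool frame: the origin (TCP) lies midway between the tips of the shut fingers; the grasp point (between the pads) lies 19 mm behind it; z points along the fingers, y is the line along which they close (so a half turn about z gives the same grasp; the last joint's range is limited). The gripper opens to 85 mm and grips with 20 to 120 N. Pads are 22 mm wide; open, the fingers measure 114 mm over their backs; the gripper's body (76 mm by 85 mm) begins 54 mm behind the grasp point. The pads swing forward as they close: fully open they stand 13 mm farther back than shut.
Start: joints at [-81.606, 21.807, 74.336, -0, 83.858, -12.336], TCP at [0.195, -0.514, 0.231] pointing down, gripper open.
Joint ranges: [-178.18, 178.18], [-50.72, 133.34], [12.68, 142.11], [-81.47, 261.47], [9.98, 163.14], [-165.26, 165.26]. Speed limits (degrees/s): [136.94, 136.94, 180, 180, 180, 180].

### API

Orientations are given as a 3x3 rotation matrix whose columns are the frame's x, y, z axes.
In Python, from rig import env, get_image, close_job gives the robot as it stands.
- The arm moves only by the tool step_arm, never from a script. Its argument "targets" is a list of rows, each a list of 2 entries, a list of its own where there are three numbers: the shift along the tool's x, y, z as a fraction of full scale, then the turn, a rotation vector about the tool's x, y, z as a fraction of full scale. In form: [[[x, y, z], [wx, wy, wz]], ...]. A call has 1 to 10 rows; each row is the pose to reach, as a shift and turn from the pose commanded when the call began, along the tool's axes at that moment; what a row does not reach only later rows make up. Full scale, the value 1, is 0.3 m for a shift and 45 degrees for a turn. A row lasts 1/12 s, in which the tool goes at most 41.7 mm and 7.16 degrees, less where a joint would pass 70% of its speed; a pose out of reach is approached as far as the arm can. A call with a number of a shift or a turn outside -1 to 1 is refused whole. A call with a gripper value outside its range is refused whole. "jaw" is the finger opening in mm, from 0 to 85.4, set as the call begins (left out, the last holds). The fingers move at their own pace and stop on an object; "grip_force" is the grip in N (left out, the last holds). Time passes only in rows, so rows that repeat a pose let the fingers close. It gives the time, the measured TCP pose, the force, the opening and the grip force at its end, in the units of the state.
- env.observe(): the state, without advancing time (a new reading comes with each control period).
- get_image(name): name is "side" or "top" or "wrist"; returns a dict with "img" (420x560x3 uint8, red, green, blue), "z_map" (420x560 float32, m along the optical axis (not along the pixel's ray), 0 where there is no reading), "intrinsics" (3x3 intrinsics, pixels), "rvec" (rotation vector, rad) and "tvec" (3), from world to camera coordinates, as OpenCV has them. Camera axes: x right, y down, z forward; pixel columns grow to the right and rows downward; lengths in m; the calibration is good to about 2 mm. A picture is of the moment at which its call begins.
- close_job(): hands the job in; it is judged then, once.
The state is a dict: "time_s": time; "q": joint angles; "qvel": joint speeds; "joint_efforts": joint torques, N m; "position": TCP position; "tool_rot": TCP orientation; "ft_force": force on the tool from outside, world axes, zero at the start; "wrist_torque": the same for the moment, N m; "grip_width": finger opening in m; "gripper_force": force on a finger pad.
Only numpy, scipy, OpenCV 4.12 (cv2) and the standard library are available. Lean on these libraries where they do the work, as an engineer would, in place of code of your own. Each camera call takes 0.05 s, during which the arm holds its last target. There are 200 camera calls.

### The job

Without lifting it, push the white round wafer carrier along the channel of the aluminium fixture until it rests against the end stop. Then take the red T-handle hex key from its stand, seat it fully home in the socket of the clamp screw and only then turn the screw clockwise until the white mark on its head has come round to the green mark on the block and the brass pad grips the carrier; the two blue pillars stop the handle, so lift the key out, turn it back and seat it fully again as often as needed. Finally hang the key upright in its stand again, leaving the carrier clamped and the other things on the bench alone.

Things in the scene. Friction and masses are not known exactly. Their poses are not given: they have to be found in the camera images.
- fixture: aluminium plate 170 x 170 x 8 mm fixed to the bench; origin at the centre of its underside, z up. Carries the channel (along fixture x, closed at +x) and the clamp screw: vertical axis at x 26.5, y 45 mm, in a grey block 56 x 56 mm, 40 mm high, with a green mark on its top edge. Steel rails 12 mm high line the channel
- channel_mouth (a point): middle of the channel's open end, on its floor (fixture x -85, y -40, z 8 mm); axes as the fixture's. The channel runs from here along +x, 66 mm wide between the rails (tops 20 mm above the bench), for 143 mm to the face of the steel end stop
- pillars_mid (a point): on the screw axis, 96 mm above the bench, level with the tops of the two blue pillars; axes as the fixture's. The pillars, 12 mm (x) by 30 mm (y), stand at x -43 and +43 mm from here. With the key seated they stop its handle: the key's yaw from the fixture's can only be -0.94 to +0.94 rad (0: handle along fixture y, midway). Lifted 20 mm, the key clears them
- carrier: loose white round wafer carrier, 63 mm in diameter, 14 mm high, about 50 g; origin at the centre of its underside. Starts lying in the channel, 45 to 75 mm short of the end stop. Slides easily; push low on its side: a sloping finger that also presses down on its rim makes it stick
- nest (a point): place of the carrier's origin when home against the end stop and clamped against the rail away from the screw (fixture x 26.5, y -41.5, z 8 mm); axes as the fixture's
- socket (a point): centre of the floor of the hex socket in the clamp screw, 22 mm above the bench; turns with the screw, z up. Socket 15.2 mm across flats, 14 mm deep, mouth 36 mm above the bench, in a dark round head 33 mm in diameter with a white mark on its -x side. Flats face this point's x and every 60 degrees from it. Its x stands at 0.77 rad minus the joint value from the fixture's x
- screw (a joint): clamp screw, rad, grows clockwise seen from above. Starts loose at 0 to 0.25; the sprung brass pad meets the carrier at about 1.7; white mark at green mark 2.2; hard stop 2.4; tight from 2.0 on. Takes about 0.06 to 0.1 N m and stays where it is left. The key has play: the socket follows about 0.18 rad behind it
- hex_key: loose T-handle hex key, about 120 g; origin at the centre of its tip, z up along the shank. Steel hex shank 14 mm across flats, 60 mm long, flats facing key x and every 60 degrees; lowest 2.5 mm a round pilot of 11 mm. Red handle bar 16 mm (x) by 104 mm (y) by 24 mm high, 60 to 84 mm above the tip; grip it across x at the middle. Fits the socket in any of six positions
- stand: fixed grey stand 70 x 110 mm; origin at the centre of its underside. Cheeks at y -36 and +36 mm, 18 mm thick, tops 72 mm high, 54 mm open between. The key hangs between them tip down, its handle along stand y on both tops between round pins (23 mm clear between them in x, tops 77 mm high); tip then over the origin, 12 mm up
- lens_canister_1: bystander: black lens canister standing upright, 37 mm diameter, 62 mm high, loose
- mouse_black: bystander: black computer mouse 111 x 60 x 35 mm, loose
- calculator: bystander: black calculator 118 x 70 x 12 mm, loose
- tweezers_fine: bystander: steel tweezers 125 mm long, loose
Things that resemble listed ones, but are neither listed nor needed, are in the scene too. There is more than one size of the hex_key; the job needs the smaller.

How it is judged:
By the outcome, as a careful person would: the job done as asked, in the order asked, and still so for the second after the job is handed in, with the robot touching nothing.
It also fails if it takes over 72 s, if anything falls off the work surface, if the arm or the gripper's body presses on something with over 40 N, if the wrist force passes 120 N, or if a joint passes its speed limit or range.

## Working session

There is one attempt and no reset: what is moved stays moved. The work goes in short steps, Python scripts to look and compute and a tool call to move; the robot and the scene stay as the last step left them, time stands still between calls to the robot, and variables do not carry over. Pictures are saved under pics/ and viewed, at most 10 in all, crops included, and the job is handed in when it is done.

Besides the shell and the picture viewer there is one more tool, called after "Call:" by a JSON object that holds its "method" and its "body", one argument or row to a line. step_arm: Moves the arm, as the interface text tells. Its arguments: {"type":"object","properties":{"targets":{"type":"array","items":{"type":"array"}},"jaw":{"type":"number"},"grip_force":{"type":"number"}},"required":["targets"]}

```bash
ls; mkdir -p pics; cat > h.py <<'E'
import numpy as np, cv2
from rig import env, get_image, close_job
def save(name, fn):
    d=get_image(name); cv2.imwrite('pics/'+fn+'.png', d['img'][:,:,::-1]); np.savez('pics/'+fn+'.npz',**d); return d
def load(fn): return dict(np.load('pics/'+fn+'.npz'))
def cam(d):
    R=cv2.Rodrigues(np.asarray(d['rvec'],float))[0]; t=np.asarray(d['tvec'],float).ravel(); return R,t,np.asarray(d['intrinsics'])
def ray(d,u,v,z):
    R,t,K=cam(d); c=-R.T@t; r=R.T@np.linalg.inv(K)@np.array([u,v,1.]); return c+r*(z-c[2])/r[2]
def cloud(d):
    R,t,K=cam(d); Z=d['z_map']; v,u=np.mgrid[:Z.shape[0],:Z.shape[1]]
    P=np.stack([(u-K[0,2])/K[0,0]*Z,(v-K[1,2])/K[1,1]*Z,Z],-1); return (P-t)@R
def proj(d,p):
    R,t,K=cam(d); q=K@(R@np.asarray(p,float)+t); return q[:2]/q[2]
E
python3 - <<'E'
from h import *
a=save('top','t0'); b=save('side','s0')
cv2.imwrite('pics/both.png', cv2.resize(np.vstack([a['img'],b['img']])[:,:,::-1],None,fx=.71,fy=.71))
for d in(a,b):
    R,t,K=cam(d); print(-R.T@t, K[0,0])
print(env.observe())
E
```

```text
pics
[ 0.4291849  -0.08545374  1.14078882] 392.547810671617
[1.22471344 0.21295437 0.9863986 ] 404.97746936141516
{'time_s': 0.1, 'q': array([-8.16069713e+01,  2.18367063e+01,  7.43781824e+01, -1.90638143e-03,
        8.38565708e+01, -1.23348624e+01]), 'qvel': array([ 0.11688225, -0.1389107 , -0.12554032,  0.11085178, -0.03325062,
       -0.06426356]), 'joint_efforts': array([ 3.97397293e-03, -4.49214363e+01, -2.31656849e+01, -1.59779593e-04,
        3.62483523e-03, -3.65595682e-06]), 'position': array([ 0.19462207, -0.51414662,  0.2307906 ]), 'tool_rot': array([[ 9.35270610e-01,  3.53933385e-01, -2.14772110e-04],
       [ 3.53933372e-01, -9.35269831e-01,  1.22901549e-03],
       [ 2.34119738e-04, -1.22547708e-03, -9.99999222e-01]]), 'ft_force': array([-0.85624632,  0.00557841,  0.48536152]), 'wrist_torque': array([-0.00059118,  0.00024181, -0.02927676]), 'gripper_force': 0.0, 'grip_width': 0.0854336403672327}
```

View pics/t0.png

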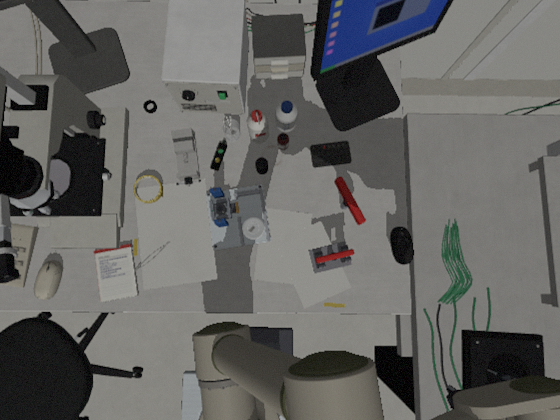

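View pics/s0.png

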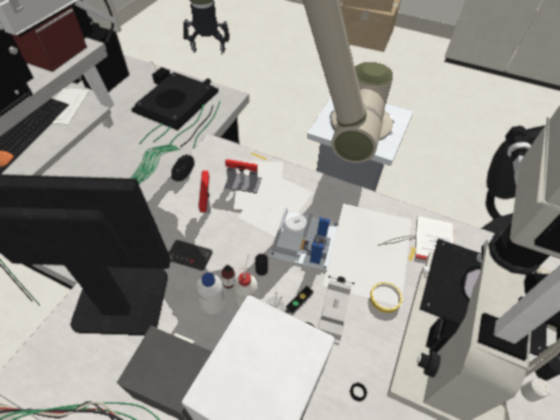

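The top view shows the fixture near (238,215), with the carrier at (253,229) and the blue pillars at (220,205). Red keys appear at (350,200), which may be lying down, and at (333,257) on a stand. Next I'll enlarge and measure.

```bash
python3 - <<'E'
from h import *
d=load('t0'); P=cloud(d); im=d['img']
c1=cv2.resize(im[175:280,195:275],None,fx=5,fy=5,interpolation=cv2.INTER_CUBIC)
c2=cv2.resize(im[170:305,300:420],None,fx=4,fy=4,interpolation=cv2.INTER_CUBIC)
H=540; c=np.zeros((H,800,3),np.uint8); c1=c1[:,:400]; c[:c1.shape[0],:c1.shape[1]]=c1; c2=cv2.resize(c2,(390,439)); c[:439,405:795]=c2
cv2.imwrite('pics/crop1.png',c[:,:,::-1])
hsv=cv2.cvtColor(im,cv2.COLOR_RGB2HSV)
red=cv2.inRange(hsv,(0,150,80),(8,255,255))|cv2.inRange(hsv,(172,150,80),(180,255,255))
blue=cv2.inRange(hsv,(100,120,50),(125,255,255))
for n,m in(('red',red),('blue',blue)):
    k,l,s,ce=cv2.connectedComponentsWithStats(m)
    for i in range(1,k):
        if s[i,4]<15 or s[i,4]>3000: continue
        q=P[l==i]; q=q[q[:,2]>-.1]
        print(n,s[i],ce[i].round(1),'med',np.median(q,0).round(3),'zmax',np.percentile(q[:,2],[5,50,95]).round(3), cv2.minAreaRect(q[:,:2].astype(np.float32)))
E
```

```text
red [251 111   6  11  36] [253.8 115.9] med [ 0.832 -0.03   0.149] zmax [0.147 0.149 0.152] ((0.8329944610595703, -0.028551504015922546), (0.027763132005929947, 0.011642149649560452), 8.615108489990234)
red [258 111   4  10  19] [259.6 115.3] med [ 0.832 -0.046  0.149] zmax [0.141 0.149 0.152] ((0.83708655834198, -0.044806282967329025), (0.0212132316082716, 0.005910680629312992), 8.742375373840332)
red [337 178  28  46 335] [351.  202.4] med [ 0.605 -0.291  0.112] zmax [0.107 0.112 0.116] ((0.5296270847320557, -0.228999525308609), (0.12177108973264694, 0.32855427265167236), 55.31739807128906)
red [121 245   9   3  17] [124.8 245.8] med [0.494 0.339 0.013] zmax [0.009 0.013 0.016] ((0.494814395904541, 0.33926281332969666), (0.005369274877011776, 0.024971388280391693), 12.596837997436523)
red [ 95 249  19   4  29] [102.9 250.2] med [0.482 0.403 0.012] zmax [0.008 0.012 0.015] ((0.4823538661003113, 0.3987763822078705), (0.004654275719076395, 0.050250276923179626), 10.312114715576172)
red [316 250  38  13 208] [334.3 255.8] med [ 0.468 -0.246  0.096] zmax [0.093 0.096 0.099] ((0.45403096079826355, -0.1910199671983719), (0.01500806026160717, 0.216889888048172), 13.837918281555176)
blue [282 101  10  11  87] [286.4 105.9] med [ 0.868 -0.115  0.135] zmax [0.132 0.135 0.137] ((0.8685928583145142, -0.11649125814437866), (0.029175089672207832, 0.024643361568450928), 1.9220013618469238)
blue [210 188  14  10  88] [216.4 192.3] med [0.638 0.073 0.088] zmax [0.034 0.088 0.099] ((0.6478331685066223, 0.07815928757190704), (0.0314951166510582, 0.026097238063812256), 30.629114151000977)
blue [214 218  14   9  70] [220.9 222.4] med [0.555 0.056 0.093] zmax [0.038 0.093 0.099] ((0.562397837638855, 0.061176370829343796), (0.021473174914717674, 0.026943231001496315), 9.48253059387207)
```

View pics/crop1.png

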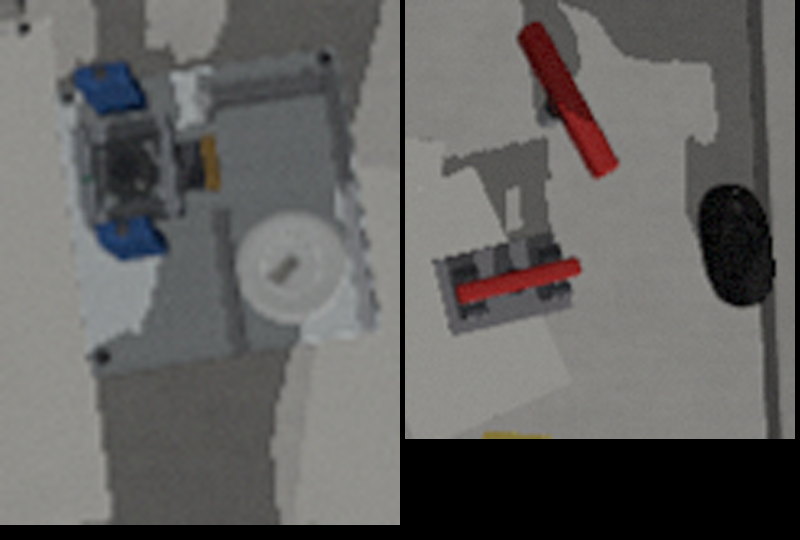

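The crop confirms two red T-keys:
- **(334,256):** hangs in the grey two-cheek stand. Its handle top is at 96 mm (12+84) and about 104 mm long, so this is the smaller key and the one wanted.
- **(351,202):** its top is at 112 mm and the handle is about 135 mm, so it is the larger one.

The fixture's channel opens towards the robot (image down), and the carrier is at crop (290,265).

```bash
cat >> h.py <<'E'
def masks(im):
    hsv=cv2.cvtColor(im,cv2.COLOR_RGB2HSV)
    red=cv2.inRange(hsv,(0,150,60),(8,255,255))|cv2.inRange(hsv,(172,150,60),(180,255,255))
    blue=cv2.inRange(hsv,(100,120,40),(125,255,255)); return red,blue
def top_rects(d,m,z,tol=.006,minA=15):
    """components of mask whose depth puts them near height z -> rect of points cast on plane z"""
    P=cloud(d); mm=((m>0)&(abs(P[...,2]-z)<tol)).astype(np.uint8)
    k,l,s,ce=cv2.connectedComponentsWithStats(mm); out=[]
    for i in range(1,k):
        if s[i,4]<minA: continue
        v,u=np.nonzero(l==i); q=np.array([ray(d,a,b,z)[:2] for a,b in zip(u,v)])
        r=cv2.minAreaRect((q*1000).astype(np.float32)); out.append((s[i,4],ce[i].round(1),q.mean(0).round(4),np.round(r[0],1),np.round(r[1],1),round(r[2],1)))
    return out
E
python3 - <<'E'
from h import *
for n in('t0','s0'):
    d=load(n); r,b=masks(d['img'])
    print(n)
    for x in top_rects(d,b,.096,.008): print('blue',x)
    for x in top_rects(d,r,.096,.008): print('red',x)
E
```

```text
t0
blue (np.int32(43), array([215.2, 190.3]), array([0.6415, 0.0743]), array([641.4,  74.7]), array([12.3, 27.5]), 10.3)
blue (np.int32(38), array([219.6, 221.4]), array([0.557, 0.06 ]), array([556.9,  60.8]), array([11.5, 26.8]), 8.8)
red (np.int32(208), array([334.3, 255.8]), array([ 0.4681, -0.2462]), array([ 467.9, -246.9]), array([ 15.1, 102.1]), 13.6)
s0
blue (np.int32(31), array([323.7, 220.7]), array([0.5673, 0.0614]), array([566.7,  61.7]), array([13.5, 23.5]), 12.1)
blue (np.int32(44), array([317.6, 245.5]), array([0.6498, 0.0768]), array([649.3,  76.3]), array([15.9, 26.3]), 7.0)
red (np.int32(114), array([240.8, 163.8]), array([ 0.478 , -0.2448]), array([ 478.2, -244.7]), array([15.7, 94.7]), 13.4)
red (np.int32(17), array([202.9, 209.3]), array([ 0.6796, -0.2551]), array([ 680.7, -255.7]), array([10.6, 14.2]), 26.3)
```

```bash
cat >> h.py <<'E'
from scipy.spatial.transform import Rotation as Rn
def mv(x,y,z,yaw,o=None):
    """yaw deg of tool x axis in world, tool pointing down -> fractions"""
    o=o or env.observe(); R=np.array(o['tool_rot']); p=np.array(o['position'])
    a=np.radians(yaw); T=np.array([[np.cos(a),np.sin(a),0],[np.sin(a),-np.cos(a),0],[0,0,-1]])
    s=R.T@(np.array([x,y,z])-p); w=Rn.from_matrix(R.T@T).as_rotvec(degrees=True)
    print('shift',(s/.3).round(4).tolist(),'turn',(w/45).round(4).tolist(),'rows',round(max(np.linalg.norm(s)/.0417,np.linalg.norm(w)/7.16),1))
def st():
    o=env.observe(); R=np.array(o['tool_rot'])
    print('t',round(o['time_s'],2),'p',np.round(o['position'],4),'yaw',np.degrees(np.arctan2(R[1,0],R[0,0])).round(2),'down',R[:,2].round(4),'F',np.round(o['ft_force'],1),'T',np.round(o['wrist_torque'],2),'w',round(o['grip_width'],4),'gf',round(o['gripper_force'],1),'q',np.round(o['q'],0))
E
python3 - <<'E'
from h import *
d=get_image('wrist'); R,t,K=cam(d); o=env.observe(); T=np.array(o['tool_rot'])
print('cam in tool',T.T@(-R.T@t-o['position']),'axes',(T.T@R.T).round(3),K)
mv(.49,-.03,.30,9.6)
E
```

```text
cam in tool [ 0.080253   -0.0002074  -0.14171326] axes [[-0.    -0.95  -0.314]
 [ 1.     0.    -0.001]
 [ 0.001 -0.314  0.95 ]] [[348.89520809   0.         274.6436644 ]
 [  0.         348.89520809 204.89748149]
 [  0.           0.           1.        ]]
shift [1.4921, -1.1612, -0.2289] turn [-0.0014, -0.0002, 0.2473] rows 13.7
```

```bash
python3 - <<'E'
from h import *
mv(.45,-.22,.27,9.6)
E
```

```text
shift [1.1432, -0.6159, -0.1296] turn [-0.0014, -0.0002, 0.2473] rows 9.4
```

Call:
{"method": "step_arm", "body": {
  "targets": [
    [[1.0, -0.54, -0.12], [0, 0, 0.247]],
    [[1.0, -0.54, -0.12], [0, 0, 0.247]],
    [[1.0, -0.54, -0.12], [0, 0, 0.247]],
    [[1.0, -0.54, -0.12], [0, 0, 0.247]],
    [[1.0, -0.54, -0.12], [0, 0, 0.247]],
    [[1.0, -0.54, -0.12], [0, 0, 0.247]],
    [[1.0, -0.54, -0.12], [0, 0, 0.247]],
    [[1.0, -0.54, -0.12], [0, 0, 0.247]],
    [[1.0, -0.54, -0.12], [0, 0, 0.247]]
  ],
  "jaw": 0
}}

```text
time_s: 0.9
position: [0.4204, -0.2527, 0.268]
tool_rot: [[0.985, 0.171, 0.001], [0.171, -0.985, 0.0], [0.002, -0.0, -1.0]]
ft_force: [0.3, -0.3, -0.6]
grip_width: -0.0001
gripper_force: 0.0
```

```bash
python3 - <<'E'
from h import *
st(); d=save('wrist','w1')
r,b=masks(d['img'])
for x in top_rects(d,r,.096,.008): print('red',x)
print(ray(d,0,210,0),ray(d,560,210,0),ray(d,280,0,0),ray(d,280,420,0))
mv(.585,.0,.25,9.6)
E
```

```text
t 0.9 p [ 0.4204 -0.2527  0.268 ] yaw 9.87 down [ 1.5e-03  5.0e-04 -1.0e+00] F [ 0.3 -0.3 -0.6] T [-0.02 -0.    0.04] w -0.0001 gf 0.0 q [-45.  14.  79.   0.  86.  35.]
red (np.int32(256), array([372.4,  20.5]), array([ 0.5651, -0.307 ]), array([ 565., -307.]), array([32.8,  9.3]), 39.6)
red (np.int32(2048), array([281.6, 126.5]), array([ 0.4701, -0.2496]), array([ 470.1, -249.3]), array([ 16. , 100.2]), 13.8)
[0.3009788  0.07431169 0.        ] [ 0.42047479 -0.61129515  0.        ] [ 0.58749079 -0.22852354  0.        ] [ 0.02153062 -0.32960775  0.        ]
shift [0.6864, -0.7375, 0.0603] turn [0.0, -0.0015, 0.0066] rows 7.3
```

Call:
{"method": "step_arm", "body": {
  "targets": [
    [[0.686, -0.738, 0.06], [0, 0, 0.006]],
    [[0.686, -0.738, 0.06], [0, 0, 0.006]],
    [[0.686, -0.738, 0.06], [0, 0, 0.006]],
    [[0.686, -0.738, 0.06], [0, 0, 0.006]],
    [[0.686, -0.738, 0.06], [0, 0, 0.006]],
    [[0.686, -0.738, 0.06], [0, 0, 0.006]],
    [[0.686, -0.738, 0.06], [0, 0, 0.006]],
    [[0.686, -0.738, 0.06], [0, 0, 0.006]],
    [[0.686, -0.738, 0.06], [0, 0, 0.006]]
  ]
}}

```text
time_s: 1.7
position: [0.5846, -0.0026, 0.2481]
tool_rot: [[0.986, 0.165, -0.002], [0.165, -0.986, 0.0], [-0.001, -0.001, -1.0]]
ft_force: [-0.4, -0.1, -0.3]
grip_width: -0.0
gripper_force: 0.0
```

```bash
python3 - <<'E'
from h import *
st(); d=save('wrist','w2')
r,b=masks(d['img'])
for x in top_rects(d,b,.096,.008): print('blue',x)
E
```

```text
t 1.7 p [ 0.5846 -0.0026  0.2481] yaw 9.51 down [-1.5e-03  4.0e-04 -1.0e+00] F [-0.4 -0.1 -0.3] T [-0.05 -0.01  0.05] w -0.0 gf 0.0 q [-12.  25.  67.   0.  89.  69.]
blue (np.int32(462), array([196.3, 100.4]), array([0.6447, 0.0723]), array([644.6,  72.7]), array([11.6, 30. ]), 9.5)
blue (np.int32(397), array([202.9, 199.2]), array([0.5622, 0.0585]), array([561.9,  58.8]), array([12. , 29.4]), 9.5)
```

View pics/w2.png

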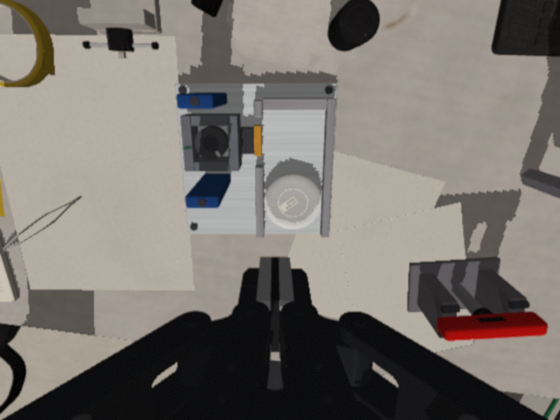

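The wrist view shows the pillars at (200,100) and (208,190), the screw head at (211,142), the brass pad at (258,140), the carrier at (291,201) and the channel closed at the top. The stand with the red key is at (490,325).

```bash
cat > m.py <<'E'
from h import *
for n in('w2','t0'):
    d=load(n); P=cloud(d); r,b=masks(d['img']); im=d['img']
    a=np.radians(9.5); R2=np.array([[np.cos(a),np.sin(a)],[-np.sin(a),np.cos(a)]])
    q=P[(b>0)&(P[...,2]>.08)&(P[...,0]<.7)&(P[...,0]>.5)]
    print(n,'blue z',np.percentile(q[:,2],[5,50,90]).round(4))
    # plate-frame coords: u,v
    U=P[...,:2]@R2.T; Z=P[...,2]
    for lab,sel in (('pil far',(b>0)&(Z>.09)&(P[...,0]>.6)&(P[...,0]<.7)),('pil near',(b>0)&(Z>.09)&(P[...,0]<.6)&(P[...,0]>.5))):
        e=U[sel]; print(lab,np.percentile(e,[2,50,98],axis=0).round(4).tolist(),np.median(Z[sel]).round(4))
    # carrier: white pixels at z .022
    c0=(P[...,0]>.48)&(P[...,0]<.66)&(P[...,1]<.03)&(P[...,1]>-.06)&(abs(Z-.022)<.004)&(im.min(-1)>140)
    m=c0.astype(np.uint8); k,l,s,ce=cv2.connectedComponentsWithStats(m); i=1+np.argmax(s[1:,4]); cnt=cv2.findContours((l==i).astype(np.uint8),0,1)[0][0][:,0]
    w=np.array([ray(d,x,y,.022)[:2] for x,y in cnt]); print('carrier',cv2.minEnclosingCircle((w*1000).astype(np.float32)),s[i],ce[i], 'uv', R2@np.array(cv2.minEnclosingCircle((w*1000).astype(np.float32))[0]))
    # dark screw head z ~.04
    g=(P[...,0]>.575)&(P[...,0]<.625)&(P[...,1]>.04)&(P[...,1]<.095)
    for zz in (.022,.036,.040): print('z',zz,(g&(abs(Z-zz)<.003)).sum(), end=' ')
    sel=(g&(abs(Z-.04)<.004)&(P[...,2]>.03)); e=U[sel]; print('block uv', np.percentile(e,[1,50,99],axis=0).round(4).tolist())
E
python3 m.py
```

```text
w2 blue z [0.0843 0.0947 0.0959]
pil far [[0.6419, -0.0481], [0.6481, -0.0363], [0.6535, -0.0202]] 0.095
pil near [[0.5574, -0.0482], [0.5639, -0.0361], [0.5679, -0.0205]] 0.0947
carrier ((549.5809936523438, -27.35121726989746), 31.575069427490234) [ 264  176   57   53 2304] [292.22569444 202.19314236] uv [ 537.52956799 -117.68313901]
z 0.022 238 z 0.036 1359 z 0.04 1348 block uv [[0.5778, -0.0607], [0.6017, -0.0306], [0.6297, -0.0059]]
t0 blue z [0.0825 0.0962 0.0989]
pil far [[0.64, -0.0451], [0.6447, -0.0348], [0.6512, -0.019]] 0.0966
pil near [[0.5542, -0.0456], [0.5589, -0.0337], [0.5649, -0.0202]] 0.0969
carrier ((530.824462890625, -37.624305725097656), 20.51754379272461) [251 230  13  10  22] [258.31818182 235.81818182] uv [ 517.33472311 -124.71961774]
z 0.022 29 z 0.036 119 z 0.04 183 block uv [[0.5767, -0.0583], [0.6015, -0.0325], [0.6297, -0.0053]]
```

```bash
cat >> h.py <<'E'
S=np.array([.6013,.0661]); FY=9.5
def fx(X,Y):
    a=np.radians(FY); return S+np.array([[np.cos(a),-np.sin(a)],[np.sin(a),np.cos(a)]])@(np.array([X-26.5,Y-45])/1000)
def mvt(x,y,z,yaw,tilt=0):
    o=env.observe(); R=np.array(o['tool_rot']); p=np.array(o['position'])
    T=(Rn.from_euler('z',yaw,degrees=True)*Rn.from_euler('x',180,degrees=True)*Rn.from_euler('y',tilt,degrees=True)).as_matrix()
    s=R.T@(np.array([x,y,z])-p); w=Rn.from_matrix(R.T@T).as_rotvec(degrees=True)
    print('shift',(s/.3).round(4).tolist(),'turn',(w/45).round(4).tolist(),'rows',round(max(np.linalg.norm(s)/.0417,np.linalg.norm(w)/7.16),1))
E
python3 - <<'E'
from h import *
print(fx(-118,-40)); mvt(*fx(-118,-40),.10,9.5,6)
E
```

```text
[ 0.47281078 -0.04158366]
shift [-0.3852, 0.0626, 0.4955] turn [-0.0, 0.1352, -0.0017] rows 4.5
```

Call:
{"method": "step_arm", "body": {
  "targets": [
    [[-0.385, 0.063, 0.496], [0, 0.135, 0]],
    [[-0.385, 0.063, 0.496], [0, 0.135, 0]],
    [[-0.385, 0.063, 0.496], [0, 0.135, 0]],
    [[-0.385, 0.063, 0.496], [0, 0.135, 0]],
    [[-0.385, 0.063, 0.496], [0, 0.135, 0]],
    [[-0.385, 0.063, 0.6], [0, 0.135, 0]],
    [[-0.385, 0.063, 0.7], [0, 0.135, 0]],
    [[-0.385, 0.063, 0.75], [0, 0.135, 0]],
    [[-0.385, 0.063, 0.782], [0, 0.135, 0]],
    [[-0.385, 0.063, 0.782], [0, 0.135, 0]]
  ]
}}

```text
time_s: 2.58
position: [0.4714, -0.0428, 0.0133]
tool_rot: [[0.982, 0.16, 0.101], [0.159, -0.987, 0.018], [0.103, -0.001, -0.995]]
ft_force: [0.4, 0.5, -0.8]
grip_width: 0.0
gripper_force: 0.0
```

```bash
python3 - <<'E'
from h import *
st(); a=np.array([fx(-84,-40),fx(-18,-40),fx(-16,-40)])
for p in a: mvt(*p,.0125,9.5,6)
E
```

```text
t 2.58 p [ 0.4714 -0.0428  0.0133] yaw 9.2 down [ 0.1011  0.0177 -0.9947] F [ 0.4  0.5 -0.8] T [-0.02  0.06  0.04] w 0.0 gf 0.0 q [-21.  30. 107.   5.  38.  56.]
shift [0.1177, -0.004, 0.015] turn [-0.001, 0.0024, -0.0066] rows 0.9
shift [0.3366, -0.0051, 0.0376] turn [-0.001, 0.0024, -0.0066] rows 2.4
shift [0.3432, -0.0051, 0.0383] turn [-0.001, 0.0024, -0.0066] rows 2.5
```

Call:
{"method": "step_arm", "body": {
  "targets": [
    [[0.05, -0.002, 0.008], [0, 0, -0.006]],
    [[0.09, -0.003, 0.012], [0, 0, -0.006]],
    [[0.12, -0.004, 0.015], [0, 0, -0.006]],
    [[0.15, -0.004, 0.018], [0, 0, -0.006]],
    [[0.18, -0.004, 0.021], [0, 0, -0.006]],
    [[0.21, -0.005, 0.024], [0, 0, -0.006]],
    [[0.24, -0.005, 0.027], [0, 0, -0.006]],
    [[0.265, -0.005, 0.03], [0, 0, -0.006]],
    [[0.285, -0.005, 0.032], [0, 0, -0.006]],
    [[0.3, -0.005, 0.034], [0, 0, -0.006]]
  ]
}}

```text
time_s: 3.42
position: [0.5627, -0.0252, 0.0141]
tool_rot: [[0.98, 0.167, 0.104], [0.166, -0.986, 0.017], [0.106, 0.001, -0.994]]
ft_force: [-0.9, 0.3, -0.1]
grip_width: 0.0004
gripper_force: 0.3
```

```bash
cat > c.py <<'E'
from h import *
import sys
def carrier(fn,name='side'):
    d=save(name,fn); P=cloud(d); im=d['img']
    a=np.radians(FY); R2=np.array([[np.cos(a),np.sin(a)],[-np.sin(a),np.cos(a)]])
    F=(P[...,:2]-S)@R2.T*1000+[26.5,45]
    m=((abs(F[...,1]+40)<32)&(F[...,0]>-75)&(F[...,0]<62)&(abs(P[...,2]-.022)<.005)&(im.min(-1)>120)).astype(np.uint8)
    k,l,s,ce=cv2.connectedComponentsWithStats(m); i=1+np.argmax(s[1:,4]); f=F[l==i]
    print(fn,'n',s[i,4],'X',np.percentile(f[:,0],[2,50,98]).round(1),'Y',np.percentile(f[:,1],[2,50,98]).round(1),'px',ce[i].round(0))
if __name__=='__main__':
    st(); carrier(sys.argv[1])
    for X in(-20,-16,-14,-12): mvt(*fx(X,-40),.0125,9.5,6)
E
python3 c.py s1
```

```text
t 3.42 p [ 0.5627 -0.0252  0.0141] yaw 9.63 down [ 0.1045  0.0171 -0.9944] F [-0.9  0.3 -0.1] T [-0.11  0.15  0.01] w 0.0004 gf 0.3 q [-16.  35.  93.   4.  46.  62.]
s1 n 325 X [-13.   17.8  48.1] Y [-63.7 -36.1 -10.4] px [291. 236.]
shift [0.0197, 0.0044, 0.0076] turn [0.0007, -0.0026, 0.0029] rows 0.2
shift [0.033, 0.0044, 0.009] turn [0.0007, -0.0026, 0.0029] rows 0.2
shift [0.0396, 0.0045, 0.0097] turn [0.0007, -0.0026, 0.0029] rows 0.3
shift [0.0462, 0.0045, 0.0104] turn [0.0007, -0.0026, 0.0029] rows 0.3
```

Call:
{"method": "step_arm", "body": {
  "targets": [
    [[0.01, 0.001, 0.005], [0, 0, 0]],
    [[0.018, 0.002, 0.007], [0, 0, 0]],
    [[0.025, 0.003, 0.009], [0, 0, 0]],
    [[0.03, 0.003, 0.01], [0, 0, 0]],
    [[0.034, 0.003, 0.01], [0, 0, 0]],
    [[0.034, 0.003, 0.01], [0, 0, 0]]
  ]
}}

```text
time_s: 3.97
position: [0.5727, -0.0244, 0.0122]
tool_rot: [[0.98, 0.167, 0.105], [0.166, -0.986, 0.017], [0.106, 0.001, -0.994]]
ft_force: [0.3, 0.3, -0.6]
grip_width: -0.0
gripper_force: 0.0
```

```bash
python3 c.py s2
```

```text
t 3.97 p [ 0.5727 -0.0244  0.0122] yaw 9.61 down [ 0.1046  0.0172 -0.9944] F [ 0.3  0.3 -0.6] T [-0.03  0.07  0.02] w -0.0 gf 0.0 q [-15.  36.  91.   3.  47.  63.]
s2 n 333 X [-4.7 28.  58.6] Y [-63.4 -36.2 -10. ] px [290. 239.]
shift [-0.0107, 0.0017, -0.0021] turn [0.0004, -0.0019, 0.0025] rows 0.1
shift [0.0025, 0.0017, -0.0007] turn [0.0004, -0.0019, 0.0025] rows 0.0
shift [0.0092, 0.0017, -0.0] turn [0.0004, -0.0019, 0.0025] rows 0.1
shift [0.0158, 0.0018, 0.0007] turn [0.0004, -0.0019, 0.0025] rows 0.1
```

Call:
{"method": "step_arm", "body": {
  "targets": [
    [[0.003, 0, 0], [0, 0, 0]],
    [[0.006, 0, 0], [0, 0, 0]],
    [[0.009, 0, 0], [0, 0, 0]],
    [[0.009, 0, 0], [0, 0, 0]]
  ]
}}

```text
time_s: 4.35
position: [0.5753, -0.0239, 0.0125]
tool_rot: [[0.98, 0.167, 0.105], [0.166, -0.986, 0.017], [0.106, 0.001, -0.994]]
ft_force: [0.2, -0.6, 1.1]
grip_width: 0.0004
gripper_force: 0.0
```

```bash
python3 c.py s3
```

```text
t 4.35 p [ 0.5753 -0.0239  0.0125] yaw 9.61 down [ 0.1046  0.0171 -0.9944] F [ 0.2 -0.6  1.1] T [-0.01  0.06 -0.03] w 0.0004 gf 0.0 q [-15.  36.  91.   3.  47.  63.]
s3 n 336 X [-4.4 30.2 59.3] Y [-64.  -36.5  -9.5] px [290. 240.]
shift [-0.0199, 0.0017, -0.0021] turn [0.0004, -0.0019, 0.0026] rows 0.1
shift [-0.0066, 0.0017, -0.0007] turn [0.0004, -0.0019, 0.0026] rows 0.0
shift [0.0, 0.0017, 0.0] turn [0.0004, -0.0019, 0.0026] rows 0.0
shift [0.0067, 0.0017, 0.0007] turn [0.0004, -0.0019, 0.0026] rows 0.0
```

Call:
{"method": "step_arm", "body": {
  "targets": [
    [[0.003, 0, 0], [0, 0, 0]],
    [[0.006, 0, 0], [0, 0, 0]],
    [[0.009, 0, 0], [0, 0, 0]],
    [[0.009, 0, 0], [0, 0, 0]]
  ]
}}

```text
time_s: 4.73
position: [0.5769, -0.0235, 0.0125]
tool_rot: [[0.981, 0.167, 0.102], [0.166, -0.986, 0.017], [0.103, 0.0, -0.995]]
ft_force: [-5.5, -2.1, 2.1]
grip_width: -0.0001
gripper_force: 2.7
```

```bash
python3 c.py s4; python3 -c "
from h import *
d=load('s4'); print(proj(d,[*fx(26.5,-40),.022]),proj(d,[*fx(58,-40),.022]),proj(d,[*fx(-5,-40),.022]))
cv2.imwrite('pics/s4c.png',cv2.resize(d['img'][190:290,240:360],None,fx=6,fy=6,interpolation=cv2.INTER_CUBIC)[:,:,::-1])"
```

```text
t 4.73 p [ 0.5769 -0.0235  0.0125] yaw 9.63 down [ 0.1018  0.0173 -0.9947] F [-5.5 -2.1  2.1] T [-0.37  0.88 -0.02] w -0.0001 gf 2.7 q [-15.  37.  90.   3.  48.  63.]
s4 n 329 X [-1.2 30.3 59.1] Y [-65.8 -36.7  -9.8] px [290. 240.]
shift [-0.0254, 0.0022, -0.0026] turn [-0.0003, 0.0014, 0.0028] rows 0.2
shift [-0.0121, 0.0022, -0.0012] turn [-0.0003, 0.0014, 0.0028] rows 0.1
shift [-0.0055, 0.0022, -0.0005] turn [-0.0003, 0.0014, 0.0028] rows 0.0
shift [0.0012, 0.0022, 0.0002] turn [-0.0003, 0.0014, 0.0028] rows 0.0
[288.92427431 238.25794445] [286.0550126  247.15258664] [291.70345452 229.64255277]
```

View pics/s4c.png

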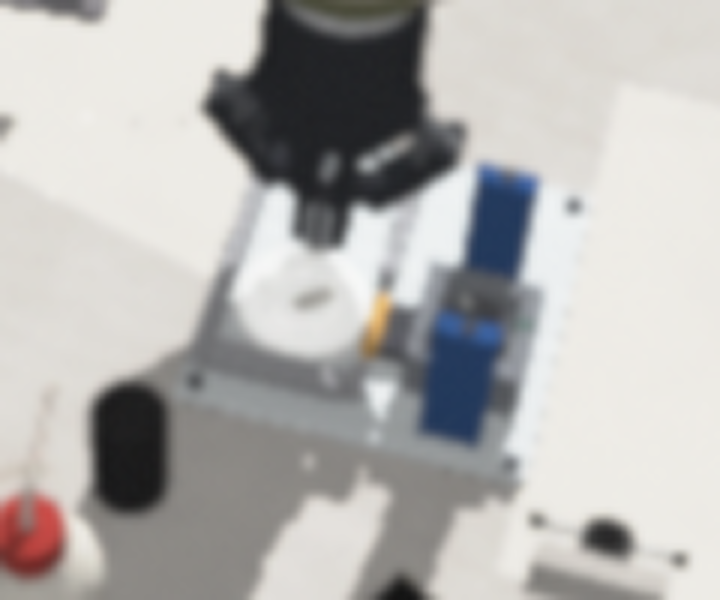

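The crop shows the carrier (310,300) flush with the end stop face, with the fingertip behind it at (320,240). The 6 N reaction confirms contact, so the carrier is home. I'll retract and view the fixture from a second yaw to calibrate the wrist camera offset.

Call:
{"method": "step_arm", "body": {
  "targets": [
    [[-0.03, 0, 0], [0, 0, 0]],
    [[-0.05, 0, -0.1], [0, 0, 0]],
    [[-0.05, 0, -0.23], [0, 0, 0]],
    [[-0.05, 0, -0.37], [0, 0, 0]],
    [[-0.05, 0, -0.5], [0, -0.13, 0]],
    [[-0.05, 0, -0.63], [0, -0.13, 0]],
    [[-0.05, 0, -0.7], [0, -0.13, 0]],
    [[-0.05, 0, -0.7], [0, -0.13, 0]]
  ]
}}

```text
time_s: 5.45
position: [0.5431, -0.0299, 0.2259]
tool_rot: [[0.986, 0.167, 0.015], [0.167, -0.986, -0.003], [0.014, 0.005, -1.0]]
ft_force: [0.8, -0.5, -0.2]
grip_width: 0.0001
gripper_force: 0.0
```

```bash
python3 - <<'E'
from h import *
st(); mvt(.608,.037,.25,99.5)
E
```

```text
t 5.45 p [ 0.5431 -0.0299  0.2259] yaw 9.63 down [ 0.0146 -0.0027 -0.9999] F [ 0.8 -0.5 -0.2] T [-0.03 -0.06  0.  ] w 0.0001 gf 0.0 q [-16.  21.  76.   0.  82.  65.]
shift [0.2518, -0.1833, -0.0777] turn [0.0191, -0.0089, -1.997] rows 12.6
```

Call:
{"method": "step_arm", "body": {
  "targets": [
    [[0.252, -0.183, -0.078], [0, -0.009, -1]],
    [[0.252, -0.183, -0.078], [0, -0.009, -1]],
    [[0.252, -0.183, -0.078], [0, -0.009, -1]],
    [[0.252, -0.183, -0.078], [0, -0.009, -1]],
    [[0.252, -0.183, -0.078], [0, -0.009, -1]],
    [[0.252, -0.183, -0.078], [0, -0.009, -1]],
    [[0.252, -0.183, -0.078], [0, -0.009, -1]]
  ]
}}

```text
time_s: 6.03
position: [0.6065, 0.0374, 0.2427]
tool_rot: [[0.574, 0.819, -0.003], [0.819, -0.574, -0.003], [-0.004, -0.0, -1.0]]
ft_force: [-0.2, -0.0, 0.8]
grip_width: -0.0001
gripper_force: 0.0
```

```bash
python3 - <<'E'
from h import *
st(); mvt(.608,.037,.25,99.5)
E
```

```text
t 6.03 p [0.6065 0.0374 0.2427] yaw 55.0 down [-0.0028 -0.0032 -1.    ] F [-0.2 -0.   0.8] T [-0.03 -0.01 -0.02] w -0.0001 gf 0.0 q [-8. 27. 63. -0. 90. 27.]
shift [0.0015, 0.0049, -0.0243] turn [-0.0027, 0.0049, -0.9888] rows 6.2
```

Call:
{"method": "step_arm", "body": {
  "targets": [
    [[0, 0.005, -0.024], [0, 0.005, -0.99]],
    [[0, 0.005, -0.024], [0, 0.005, -0.99]],
    [[0, 0.005, -0.024], [0, 0.005, -0.99]],
    [[0, 0.005, -0.024], [0, 0.005, -0.99]],
    [[0, 0.005, -0.024], [0, 0.005, -0.99]],
    [[0, 0.005, -0.024], [0, 0.005, -0.99]],
    [[0, 0.005, -0.024], [0, 0.005, -0.99]],
    [[0, 0.005, -0.024], [0, 0.005, -0.99]]
  ],
  "jaw": 85
}}

```text
time_s: 6.7
position: [0.6077, 0.0364, 0.2501]
tool_rot: [[-0.16, 0.987, -0.002], [0.987, 0.16, 0.001], [0.001, -0.002, -1.0]]
ft_force: [-0.3, -0.7, 0.4]
grip_width: 0.0848
gripper_force: 0.0
```

```bash
python3 - <<'E'
from h import *
st(); d=save('wrist','w3')
a=np.radians(9.5); R2=np.array([[np.cos(a),np.sin(a)],[-np.sin(a),np.cos(a)]])
res={}
for n in('w2','w3'):
    d=load(n); P=cloud(d); r,b=masks(d['img']); Z=P[...,2]; 
    c=[]
    for lo,hi in((.6,.7),(.5,.6)):
        sel=(b>0)&(Z>.0915)&(Z<.1)&(P[...,0]>lo)&(P[...,0]<hi)
        v,u=np.nonzero(sel); q=np.array([ray(d,x,y,.096)[:2] for x,y in zip(u,v)])@R2.T
        e=np.percentile(q,[1,99],axis=0); c.append(e.mean(0)); print(n,sel.sum(),e.round(4).tolist(),'size',(e[1]-e[0]).round(4),np.median(Z[sel]).round(4))
    print('mid uv',np.mean(c,0).round(4)); res[n]=R2.T@np.mean(c,0); print(res[n].round(4), 'yaw', )
D=lambda y:np.array([[np.cos(y),np.sin(y)],[np.sin(y),-np.cos(y)]])
R1=D(np.radians(9.51)); Rr=D(np.radians(99.5))
A=np.block([[np.eye(2),R1],[np.eye(2),Rr]]); print('p,e',np.linalg.solve(A,np.r_[res['w2'],res['w3']]).round(4))
E
```

```text
t 6.7 p [0.6077 0.0364 0.2501] yaw 99.22 down [-1.7e-03  5.0e-04 -1.0e+00] F [-0.3 -0.7  0.4] T [-0.04 -0.02 -0.02] w 0.0848 gf 0.0 q [ -8.  27.  62.   0.  91. -17.]
w2 450 [[0.6419, -0.0486], [0.6535, -0.0201]] size [0.0116 0.0285] 0.095
w2 355 [[0.5579, -0.0485], [0.569, -0.0202]] size [0.0111 0.0283] 0.0948
mid uv [ 0.6056 -0.0344]
[0.603  0.0661] yaw
w3 415 [[0.6409, -0.0468], [0.6524, -0.0179]] size [0.0115 0.0289] 0.0949
w3 381 [[0.5566, -0.0464], [0.5677, -0.0183]] size [0.011  0.0281] 0.0948
mid uv [ 0.6044 -0.0323]
[0.6014 0.0679] yaw
p,e [6.013e-01 6.620e-02 1.600e-03 4.000e-04]
```

```bash
python3 - <<'E'
from h import *
d=load('w3'); u,v=proj(d,[*S,.04]); u,v=int(u),int(v); print(u,v)
cv2.imwrite('pics/w3c.png',cv2.resize(d['img'][max(0,v-75):v+75,max(0,u-90):u+90],None,fx=4,fy=4,interpolation=cv2.INTER_CUBIC)[:,:,::-1])
E
```

```text
273 142
```

View pics/w3c.png

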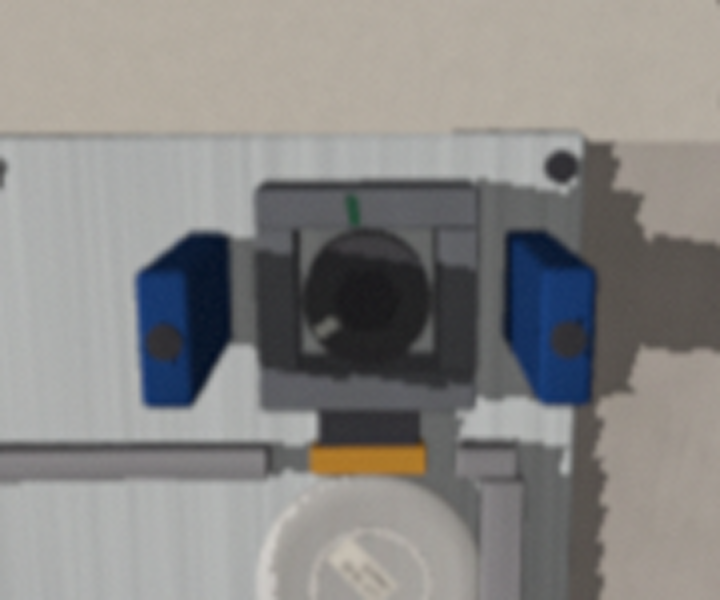

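The crop shows the green mark at (352,210), the screw head centre at (368,290) and the white mark at (327,326). Solving the two yaws gives the screw axis at (0.6013, 0.0662), which agrees with the top view.

```bash
python3 - <<'E'
from h import *
d=load('w3'); y=np.radians(99.22); R=np.array([[np.cos(y),np.sin(y)],[np.sin(y),-np.cos(y)]])
e=np.array([.0016,.0004]); a=np.radians(9.5); R2=np.array([[np.cos(a),np.sin(a)],[-np.sin(a),np.cos(a)]])
for px in((264.75,148.5),(275,139.5),(271,119.5)):
    for z in (.036,.040):
        f=R2@(ray(d,*px,z)[:2]-R@e-S)*1000; print(px,z,f.round(1), 'a',np.arctan2(-f[1],-f[0]).round(3))
st(); mvt(.477,-.279,.25,103.7)
E
```

```text
(264.75, 148.5) 0.036 [-9.6 -7.7] a 0.675
(264.75, 148.5) 0.04 [-9.5 -7.1] a 0.639
(275, 139.5) 0.036 [0.9 1.3] a -2.144
(275, 139.5) 0.04 [0.9 1.9] a -2.001
(271, 119.5) 0.036 [-3.  21.1] a -1.428
(271, 119.5) 0.04 [-3.  21.4] a -1.432
t 6.75 p [0.6077 0.0364 0.2502] yaw 99.1 down [-1.7e-03  5.0e-04 -1.0e+00] F [ 0.1  0.8 -0.3] T [-0.04  0.03 -0.  ] w 0.0851 gf 0.0 q [ -8.  27.  62.   0.  91. -17.]
shift [-0.9691, -0.5965, 0.0009] turn [-0.002, -0.001, -0.1021] rows 8.2
```

Call:
{"method": "step_arm", "body": {
  "targets": [
    [[-0.969, -0.596, 0], [0, 0, -0.102]],
    [[-0.969, -0.596, 0], [0, 0, -0.102]],
    [[-0.969, -0.596, 0], [0, 0, -0.102]],
    [[-0.969, -0.596, 0], [0, 0, -0.102]],
    [[-0.969, -0.596, 0], [0, 0, -0.102]],
    [[-0.969, -0.596, 0], [0, 0, -0.102]],
    [[-0.969, -0.596, 0], [0, 0, -0.102]],
    [[-0.969, -0.596, 0], [0, 0, -0.102]],
    [[-0.969, -0.596, 0], [0, 0, -0.102]],
    [[-0.969, -0.596, 0], [0, 0, -0.102]]
  ]
}}

```text
time_s: 7.58
position: [0.4764, -0.2815, 0.2504]
tool_rot: [[-0.232, 0.973, -0.001], [0.973, 0.232, 0.0], [0.001, -0.001, -1.0]]
ft_force: [0.1, 0.9, -0.4]
grip_width: 0.0849
gripper_force: 0.0
```

```bash
cat >> h.py <<'E'
def keyxy(d,z=.096):
    """key handle centre & yaw from wrist view, offset-corrected"""
    o=env.observe(); R=np.array(o['tool_rot']); r,b=masks(d['img']); P=cloud(d)
    m=((r>0)&(abs(P[...,2]-z)<.005)).astype(np.uint8); k,l,s,ce=cv2.connectedComponentsWithStats(m)
    for i in range(1,k):
        if s[i,4]<200: continue
        v,u=np.nonzero(l==i); q=np.array([ray(d,x,y,z)[:2] for x,y in zip(u,v)])-R[:2,:2]@[.0016,.0004]
        rr=cv2.minAreaRect((q*1000).astype(np.float32)); print('px',ce[i].round(0),'c',np.round(rr[0],1),'size',np.round(rr[1],1),'ang',round(rr[2],2),'mean',q.mean(0).round(4),'z',np.median(P[l==i][:,2]).round(4))
E
python3 - <<'E'
from h import *
st(); d=save('wrist','w4'); keyxy(d)
E
```

```text
t 7.58 p [ 0.4764 -0.2815  0.2504] yaw 103.44 down [-1.4e-03  5.0e-04 -1.0e+00] F [ 0.1  0.9 -0.4] T [-0.05 -0.   -0.01] w 0.0849 gf 0.0 q [-43.  21.  72.  -0.  87. -56.]
px [275. 145.] c [ 468.5 -250.5] size [ 15.  100.8] ang 13.91 mean [ 0.4681 -0.2479] z 0.0946
px [467. 210.] c [ 649.9 -263.1] size [53.7  5.7] ang 28.04 mean [ 0.649  -0.2636] z 0.096
px [374. 231.] c [ 574.1 -303.3] size [53.1  8.9] ang 32.49 mean [ 0.5739 -0.3034] z 0.096
```

```bash
python3 - <<'E'
from h import *
mvt(.4685,-.2495,.12,103.8); mvt(.4685,-.2495,.065,103.8)
E
```

```text
shift [0.1042, -0.004, 0.4352] turn [-0.0012, -0.0015, -0.0051] rows 3.2
shift [0.1039, -0.0038, 0.6186] turn [-0.0012, -0.0015, -0.0051] rows 4.5
```

Call:
{"method": "step_arm", "body": {
  "targets": [
    [[0.104, -0.004, 0.2], [0, 0, -0.005]],
    [[0.104, -0.004, 0.3], [0, 0, -0.005]],
    [[0.104, -0.004, 0.4], [0, 0, -0.005]],
    [[0.104, -0.004, 0.48], [0, 0, -0.005]],
    [[0.104, -0.004, 0.55], [0, 0, -0.005]],
    [[0.104, -0.004, 0.6], [0, 0, -0.005]],
    [[0.104, -0.004, 0.618], [0, 0, -0.005]],
    [[0.104, -0.004, 0.618], [0, 0, -0.005]],
    [[0.104, -0.004, 0.618], [0, 0, -0.005]]
  ]
}}

```text
time_s: 8.38
position: [0.4694, -0.2485, 0.0662]
tool_rot: [[-0.242, 0.97, -0.0], [0.97, 0.242, -0.0], [-0.0, -0.0, -1.0]]
ft_force: [-0.5, -0.5, -0.1]
grip_width: 0.0853
gripper_force: 0.0
```

```bash
python3 - <<'E'
from h import *
st(); mvt(.4685,-.2495,.065,103.8)
E
```

```text
t 8.38 p [ 0.4694 -0.2485  0.0662] yaw 104.03 down [-3.e-04 -3.e-04 -1.e+00] F [-0.5 -0.5 -0.1] T [ 0.03  0.04 -0.  ] w 0.0853 gf 0.0 q [-41.  30.  91.  -0.  59. -55.]
shift [-0.0026, -0.0037, 0.0041] turn [-0.0004, 0.0002, 0.0051] rows 0.0
```

Call:
{"method": "step_arm", "body": {
  "targets": [
    [[-0.003, -0.004, 0.004], [0, 0, 0.005]],
    [[-0.003, -0.004, 0.004], [0, 0, 0.005]],
    [[-0.003, -0.004, 0.004], [0, 0, 0.005]],
    [[-0.003, -0.004, 0.004], [0, 0, 0.005]],
    [[-0.003, -0.004, 0.004], [0, 0, 0.005]],
    [[-0.003, -0.004, 0.004], [0, 0, 0.005]],
    [[-0.003, -0.004, 0.004], [0, 0, 0.005]]
  ],
  "jaw": 0,
  "grip_force": 80
}}

```text
time_s: 8.97
position: [0.4679, -0.2504, 0.0648]
tool_rot: [[-0.238, 0.971, -0.0], [0.971, 0.238, -0.0], [-0.0, -0.0, -1.0]]
ft_force: [-0.6, 0.5, 4.6]
grip_width: 0.0148
gripper_force: 78.3
```

```bash
python3 - <<'E'
from h import *
st()
E
```

```text
t 8.97 p [ 0.4679 -0.2504  0.0648] yaw 103.75 down [-4.e-04 -3.e-04 -1.e+00] F [-0.6  0.5  4.6] T [ 0.09  0.09 -0.03] w 0.0148 gf 78.3 q [-41.  30.  91.  -0.  59. -55.]
```

Call:
{"method": "step_arm", "body": {
  "targets": [
    [[0, 0, -0.03], [0, 0, 0]],
    [[0, 0, -0.1], [0, 0, 0]],
    [[0, 0, -0.2], [0, 0, 0]],
    [[0, 0, -0.32], [0, 0, 0]],
    [[0, 0, -0.45], [0, 0, 0]],
    [[0, 0, -0.45], [0, 0, 0]],
    [[0, 0, -0.45], [0, 0, 0]]
  ]
}}

```text
time_s: 9.55
position: [0.4683, -0.2506, 0.2015]
tool_rot: [[-0.238, 0.971, 0.002], [0.971, 0.238, -0.003], [-0.003, 0.002, -1.0]]
ft_force: [0.2, 0.2, -1.2]
grip_width: 0.0146
gripper_force: 78.0
```

```bash
python3 - <<'E'
from h import *
st(); d=save('wrist','w5'); r,b=masks(d['img']); P=cloud(d); o=env.observe(); R=np.array(o['tool_rot'])
Q=(P-np.array(o['position']))@R
sel=(r>0)&(d['z_map']<.3); q=Q[sel]; print(sel.sum(),np.percentile(q,[1,5,50,95,99],axis=0).round(4))
t=sel&(Q[...,2]<-.025)&(Q[...,2]>-.036); v,u=np.nonzero(t); print('top px',len(u),u.min(),u.max(),v.min(),v.max())
z=np.array(o['position'])[2]+.0312
w=np.array([ray(d,a,b_,z) for a,b_ in zip(u,v)]); w=(w-np.array(o['position']))@R; print(np.percentile(w,[1,99],axis=0).round(4))
mvt(*S,.20,9.5+np.degrees(.69)+90)
cv2.imwrite('pics/w5c.png',d['img'][:,:,::-1])
E
```

```text
t 9.55 p [ 0.4683 -0.2506  0.2015] yaw 103.76 down [ 0.0023 -0.0027 -1.    ] F [ 0.2  0.2 -1.2] T [-0.02 -0.   -0.04] w 0.0146 gf 78.0 q [-41.  21.  80.  -0.  78. -55.]
15457 [[-0.0864 -0.0078 -0.0464]
 [-0.0806 -0.0065 -0.0327]
 [-0.0179  0.0051 -0.0303]
 [ 0.049   0.1858  0.1082]
 [ 0.0515  0.1968  0.1134]]
top px 8574 252 297 177 389
[[-0.0343 -0.0078 -0.0312]
 [ 0.0519  0.0072 -0.0312]]
shift [0.9179, 0.6832, -0.0016] turn [-0.0008, -0.0003, -0.784] rows 8.2
```

View pics/w5c.png

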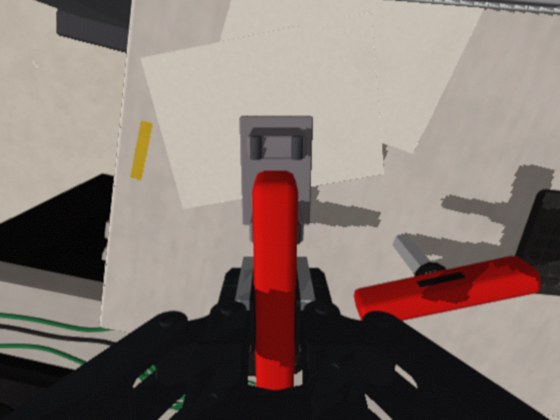

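The view shows the small key held upright, with its handle end at (275,178), and the empty stand at (276,135). The larger key stays untouched at (445,290). The key is centred in the grip to about 1 mm.

Call:
{"method": "step_arm", "body": {
  "targets": [
    [[0.918, 0.683, 0], [0, 0, -0.784]],
    [[0.918, 0.683, 0], [0, 0, -0.784]],
    [[0.918, 0.683, 0], [0, 0, -0.784]],
    [[0.918, 0.683, 0], [0, 0, -0.784]],
    [[0.918, 0.683, 0], [0, 0, -0.784]],
    [[0.918, 0.683, 0], [0, 0, -0.784]],
    [[0.918, 0.683, 0], [0, 0, -0.784]],
    [[0.918, 0.683, 0], [0, 0, -0.784]],
    [[0.918, 0.683, 0], [0, 0, -0.784]],
    [[0.918, 0.683, 0], [0, 0, -0.784]]
  ]
}}

```text
time_s: 10.43
position: [0.6013, 0.0689, 0.1971]
tool_rot: [[-0.758, 0.653, -0.005], [0.653, 0.758, 0.001], [0.004, -0.002, -1.0]]
ft_force: [-0.0, -0.3, -1.4]
grip_width: 0.0151
gripper_force: 78.2
```

```bash
python3 - <<'E'
from h import *
st(); Y=9.5+np.degrees(.69)+90; print(Y); mvt(*S,.105,Y); 
E
```

```text
t 10.43 p [0.6013 0.0689 0.1971] yaw 139.27 down [-4.6e-03  9.0e-04 -1.0e+00] F [-0.  -0.3 -1.4] T [-0.01 -0.01 -0.01] w 0.0151 gf 78.2 q [ -5.  29.  68.   0.  83. -54.]
139.0340878640268
shift [-0.0073, -0.0062, 0.307] turn [-0.003, -0.0052, 0.0052] rows 2.2
```

Call:
{"method": "step_arm", "body": {
  "targets": [
    [[-0.007, -0.006, 0.1], [-0.003, -0.005, 0.005]],
    [[-0.007, -0.006, 0.2], [-0.003, -0.005, 0.005]],
    [[-0.007, -0.006, 0.27], [-0.003, -0.005, 0.005]],
    [[-0.007, -0.006, 0.307], [-0.003, -0.005, 0.005]],
    [[-0.007, -0.006, 0.307], [-0.003, -0.005, 0.005]],
    [[-0.007, -0.006, 0.307], [-0.003, -0.005, 0.005]]
  ]
}}

```text
time_s: 10.93
position: [0.6012, 0.0623, 0.1064]
tool_rot: [[-0.752, 0.659, 0.001], [0.659, 0.752, -0.001], [-0.001, 0.0, -1.0]]
ft_force: [0.2, 0.5, -0.6]
grip_width: 0.0144
gripper_force: 78.2
```

```bash
python3 - <<'E'
from h import *
st(); mvt(*S,.0748,139.0)
E
```

```text
t 10.93 p [0.6012 0.0623 0.1064] yaw 138.75 down [ 1.1e-03 -5.0e-04 -1.0e+00] F [ 0.2  0.5 -0.6] T [-0.   -0.04  0.01] w 0.0144 gf 78.2 q [ -5.  33.  76.  -0.  70. -54.]
shift [0.0082, 0.0099, 0.1055] turn [0.0004, 0.0015, -0.0056] rows 0.8
```

Call:
{"method": "step_arm", "body": {
  "targets": [
    [[0.008, 0.01, 0.01], [0, 0.001, -0.005]],
    [[0.008, 0.01, 0.02], [0, 0.001, -0.005]],
    [[0.008, 0.01, 0.02], [0, 0.001, -0.005]]
  ]
}}

```text
time_s: 11.18
position: [0.6019, 0.0672, 0.1013]
tool_rot: [[-0.755, 0.655, 0.003], [0.655, 0.755, -0.0], [-0.002, 0.002, -1.0]]
ft_force: [0.1, -1.2, -0.9]
grip_width: 0.0148
gripper_force: 78.2
```

```bash
python3 - <<'E'
from h import *
st(); mvt(*S,.0748,139.0)
E
```

```text
t 11.18 p [0.6019 0.0672 0.1013] yaw 139.04 down [ 0.0031 -0.     -1.    ] F [ 0.1 -1.2 -0.9] T [ 0.    0.06 -0.03] w 0.0148 gf 78.2 q [ -5.  34.  76.   0.  70. -54.]
shift [-0.0006, -0.0041, 0.0882] turn [0.0026, 0.0031, 0.001] rows 0.6
```

Call:
{"method": "step_arm", "body": {
  "targets": [
    [[0, -0.002, 0.02], [0.002, 0.003, 0]],
    [[0, -0.002, 0.035], [0.002, 0.003, 0]],
    [[0, -0.002, 0.045], [0.002, 0.003, 0]],
    [[0, -0.002, 0.052], [0.002, 0.003, 0]],
    [[0, -0.002, 0.058], [0.002, 0.003, 0]],
    [[0, -0.002, 0.058], [0.002, 0.003, 0]]
  ]
}}

```text
time_s: 11.68
position: [0.6015, 0.0666, 0.0834]
tool_rot: [[-0.755, 0.656, -0.0], [0.656, 0.755, 0.0], [0.001, 0.0, -1.0]]
ft_force: [-0.2, -0.3, -0.1]
grip_width: 0.0148
gripper_force: 78.2
```

```bash
python3 - <<'E'
from h import *
st(); mvt(*S,.0748,139.0)
E
```

```text
t 11.68 p [0.6015 0.0666 0.0834] yaw 139.03 down [-4.e-04  4.e-04 -1.e+00] F [-0.2 -0.3 -0.1] T [-0.02  0.01 -0.01] w 0.0148 gf 78.2 q [ -5.  35.  77.   0.  68. -54.]
shift [-0.0006, -0.0018, 0.0286] turn [0.0, -0.0007, 0.0008] rows 0.2
```

Call:
{"method": "step_arm", "body": {
  "targets": [
    [[0, -0.001, 0.01], [0, 0, 0]],
    [[0, -0.001, 0.02], [0, 0, 0]],
    [[0, -0.001, 0.027], [0, 0, 0]],
    [[0, -0.001, 0.031], [0, 0, 0]],
    [[0, -0.001, 0.034], [0, 0, 0]],
    [[0, -0.001, 0.034], [0, 0, 0]]
  ]
}}

```text
time_s: 12.18
position: [0.6017, 0.0665, 0.0747]
tool_rot: [[-0.755, 0.656, 0.001], [0.656, 0.755, 0.0], [-0.001, 0.001, -1.0]]
ft_force: [-2.0, 1.1, 6.9]
grip_width: 0.0151
gripper_force: 79.5
```

```bash
python3 - <<'E'
from h import *
st()
E
```

```text
t 12.18 p [0.6017 0.0665 0.0747] yaw 139.04 down [ 1.3e-03  2.0e-04 -1.0e+00] F [-2.   1.1  6.9] T [0.13 0.45 0.05] w 0.0151 gf 79.5 q [ -5.  36.  78.   0.  66. -54.]
```

Seated: the tip is at 22 mm with a 7 N floor reaction. Now the first clockwise stroke.

Call:
{"method": "step_arm", "body": {
  "targets": [
    [[0, 0, 0], [0, 0, 0.08]],
    [[0, 0, 0], [0, 0, 0.18]],
    [[0, 0, 0], [0, 0, 0.28]],
    [[0, 0, 0], [0, 0, 0.38]],
    [[0, 0, 0], [0, 0, 0.48]],
    [[0, 0, 0], [0, 0, 0.58]],
    [[0, 0, 0], [0, 0, 0.68]],
    [[0, 0, 0], [0, 0, 0.78]],
    [[0, 0, 0], [0, 0, 0.88]],
    [[0, 0, 0], [0, 0, 0.95]]
  ]
}}

```text
time_s: 13.02
position: [0.602, 0.0666, 0.0747]
tool_rot: [[-0.106, 0.994, 0.002], [0.994, 0.106, 0.001], [0.0, 0.002, -1.0]]
ft_force: [-0.1, 1.1, 5.3]
grip_width: 0.0149
gripper_force: 79.3
```

```bash
cat >> h.py <<'E'
def ky(): 
    st(); R=np.array(env.observe()['tool_rot']); print('key yaw rad in fixture',np.radians(np.degrees(np.arctan2(R[1,0],R[0,0]))-90-FY).round(3)); 
E
python3 -c "
from h import *
ky()"
```

```text
t 13.02 p [0.602  0.0666 0.0747] yaw 96.07 down [ 2.4e-03  5.0e-04 -1.0e+00] F [-0.1  1.1  5.3] T [0.31 0.04 0.03] w 0.0149 gf 79.3 q [ -5.  36.  78.   0.  66. -11.]
key yaw rad in fixture -0.06
```

Call:
{"method": "step_arm", "body": {
  "targets": [
    [[0, 0, 0], [0, 0, 0.08]],
    [[0, 0, 0], [0, 0, 0.18]],
    [[0, 0, 0], [0, 0, 0.28]],
    [[0, 0, 0], [0, 0, 0.38]],
    [[0, 0, 0], [0, 0, 0.48]],
    [[0, 0, 0], [0, 0, 0.58]],
    [[0, 0, 0], [0, 0, 0.68]],
    [[0, 0, 0], [0, 0, 0.78]],
    [[0, 0, 0], [0, 0, 0.88]],
    [[0, 0, 0], [0, 0, 0.95]]
  ]
}}

```text
time_s: 13.85
position: [0.6022, 0.0666, 0.0747]
tool_rot: [[0.597, 0.802, 0.003], [0.802, -0.597, 0.0], [0.002, 0.002, -1.0]]
ft_force: [0.3, 1.2, 6.2]
grip_width: 0.0153
gripper_force: 79.3
```

```bash
python3 -c "
from h import *
ky()
mvt(*S,.11,9.5+90+np.degrees(.41))"
```

```text
t 13.85 p [0.6022 0.0666 0.0747] yaw 53.32 down [ 3.e-03  4.e-04 -1.e+00] F [0.3 1.2 6.2] T [ 0.3  -0.08  0.11] w 0.0153 gf 79.3 q [-5. 36. 78.  0. 66. 32.]
key yaw rad in fixture -0.806
shift [-0.0029, -0.0013, -0.1176] turn [0.004, -0.0007, -1.5484] rows 9.7
```

Call:
{"method": "step_arm", "body": {
  "targets": [
    [[0, 0, 0], [0, 0, -0.1]],
    [[0, 0, 0], [0, 0, -0.2]],
    [[0, 0, -0.03], [0, 0, -0.2]],
    [[0, 0, -0.07], [0, 0, -0.2]],
    [[0, 0, -0.12], [0, 0, -0.2]],
    [[0, 0, -0.12], [0, 0, -0.3]],
    [[0, 0, -0.12], [0, 0, -0.45]],
    [[0, 0, -0.12], [0, 0, -0.6]],
    [[0, 0, -0.12], [0, 0, -0.75]],
    [[0, 0, -0.12], [0, 0, -0.9]]
  ]
}}

```text
time_s: 14.68
position: [0.6012, 0.0663, 0.11]
tool_rot: [[-0.074, 0.997, -0.0], [0.997, 0.074, 0.0], [0.0, -0.0, -1.0]]
ft_force: [0.4, 0.4, -0.2]
grip_width: 0.0151
gripper_force: 78.6
```

```bash
sed -i 's/^S=.*; FY/S=np.array([.6018,.0666]); FY/' h.py; python3 -c "
from h import *
ky()
mvt(*S,.11,9.5+90+np.degrees(.42))"
```

```text
t 14.68 p [0.6012 0.0663 0.11  ] yaw 94.22 down [-4.e-04  1.e-04 -1.e+00] F [ 0.4  0.4 -0.2] T [ 0.02  0.   -0.02] w 0.0151 gf 78.6 q [-5. 33. 76.  0. 71. -9.]
key yaw rad in fixture -0.092
shift [0.0008, 0.0021, -0.0002] turn [-0.0004, -0.0003, -0.6521] rows 4.1
```

Call:
{"method": "step_arm", "body": {
  "targets": [
    [[0.001, 0.001, 0], [0, 0, -0.15]],
    [[0.001, 0.001, 0], [0, 0, -0.3]],
    [[0.001, 0.001, 0], [0, 0, -0.45]],
    [[0.001, 0.001, 0], [0, 0, -0.58]],
    [[0.001, 0.001, 0], [0, 0, -0.65]],
    [[0.001, 0.001, 0], [0, 0, -0.65]],
    [[0.001, 0.001, 0], [0, 0, -0.65]]
  ]
}}

```text
time_s: 15.27
position: [0.6016, 0.0667, 0.1098]
tool_rot: [[-0.546, 0.838, -0.0], [0.838, 0.546, 0.0], [0.0, -0.0, -1.0]]
ft_force: [-0.9, -0.9, -1.6]
grip_width: 0.0146
gripper_force: 78.6
```

```bash
python3 -c "
from h import *
ky()
mvt(*S,.083,9.5+90+np.degrees(.42))"
```

```text
t 15.27 p [0.6016 0.0667 0.1098] yaw 123.09 down [-2.e-04  2.e-04 -1.e+00] F [-0.9 -0.9 -1.6] T [-0.03  0.06 -0.04] w 0.0146 gf 78.6 q [ -5.  33.  76.   0.  71. -38.]
key yaw rad in fixture 0.412
shift [-0.0006, 0.0005, 0.0894] turn [-0.0, -0.0003, -0.0106] rows 0.6
```

Call:
{"method": "step_arm", "body": {
  "targets": [
    [[0, 0, 0.03], [0, 0, -0.01]],
    [[0, 0, 0.055], [0, 0, -0.01]],
    [[0, 0, 0.07], [0, 0, -0.01]],
    [[0, 0, 0.08], [0, 0, -0.01]],
    [[0, 0, 0.089], [0, 0, -0.01]],
    [[0, 0, 0.089], [0, 0, -0.01]]
  ]
}}

```text
time_s: 15.77
position: [0.6015, 0.0667, 0.0822]
tool_rot: [[-0.555, 0.832, -0.001], [0.832, 0.555, 0.0], [0.001, -0.001, -1.0]]
ft_force: [0.4, -0.9, -1.3]
grip_width: 0.015
gripper_force: 78.7
```

```bash
python3 -c "
from h import *
ky()
mvt(*S,.0748,9.5+90+np.degrees(.42))"
```

```text
t 15.77 p [0.6015 0.0667 0.0822] yaw 123.71 down [-9.e-04  4.e-04 -1.e+00] F [ 0.4 -0.9 -1.3] T [-0.   -0.03 -0.03] w 0.015 gf 78.7 q [ -5.  35.  77.   0.  68. -39.]
key yaw rad in fixture 0.423
shift [-0.0008, 0.0007, 0.0246] turn [-0.0007, -0.0011, 0.0032] rows 0.2
```

Engaged by 6–7 mm with no resistance, so I'll seat it fully.

Call:
{"method": "step_arm", "body": {
  "targets": [
    [[0, 0, 0.01], [0, 0, 0]],
    [[0, 0, 0.018], [0, 0, 0]],
    [[0, 0, 0.025], [0, 0, 0]],
    [[0, 0, 0.029], [0, 0, 0]],
    [[0, 0, 0.031], [0, 0, 0]],
    [[0, 0, 0.031], [0, 0, 0]]
  ]
}}

```text
time_s: 16.27
position: [0.6018, 0.0667, 0.0747]
tool_rot: [[-0.555, 0.832, 0.001], [0.832, 0.555, 0.0], [-0.0, 0.001, -1.0]]
ft_force: [-1.9, 0.6, 6.4]
grip_width: 0.0149
gripper_force: 80.1
```

```bash
python3 -c "
from h import *
ky()"
```

```text
t 16.27 p [0.6018 0.0667 0.0747] yaw 123.73 down [ 1.e-03  1.e-04 -1.e+00] F [-1.9  0.6  6.4] T [-0.02  0.58  0.03] w 0.0149 gf 80.1 q [ -5.  36.  78.   0.  66. -39.]
key yaw rad in fixture 0.423
```

Call:
{"method": "step_arm", "body": {
  "targets": [
    [[0, 0, 0], [0, 0, 0.08]],
    [[0, 0, 0], [0, 0, 0.18]],
    [[0, 0, 0], [0, 0, 0.28]],
    [[0, 0, 0], [0, 0, 0.38]],
    [[0, 0, 0], [0, 0, 0.48]],
    [[0, 0, 0], [0, 0, 0.58]],
    [[0, 0, 0], [0, 0, 0.68]],
    [[0, 0, 0], [0, 0, 0.78]],
    [[0, 0, 0], [0, 0, 0.88]],
    [[0, 0, 0], [0, 0, 0.95]]
  ]
}}

```text
time_s: 17.1
position: [0.6022, 0.0668, 0.0747]
tool_rot: [[0.16, 0.987, 0.002], [0.987, -0.16, 0.0], [0.001, 0.002, -1.0]]
ft_force: [-2.0, -0.1, 6.6]
grip_width: 0.0149
gripper_force: 79.8
```

```bash
python3 -c "
from h import *
ky()
mvt(*S,.0748,9.5+90+np.degrees(-.563))"
```

```text
t 17.1 p [0.6022 0.0668 0.0747] yaw 80.77 down [ 2.2e-03  2.0e-04 -1.0e+00] F [-2.  -0.1  6.6] T [0.05 0.21 0.04] w 0.0149 gf 79.8 q [-5. 36. 78.  0. 66.  4.]
key yaw rad in fixture -0.327
shift [-0.0008, -0.0013, -0.0003] turn [0.0027, -0.001, 0.3005] rows 1.9
```

Call:
{"method": "step_arm", "body": {
  "targets": [
    [[0, 0, 0], [0, 0, 0.08]],
    [[0, 0, 0], [0, 0, 0.16]],
    [[0, 0, 0], [0, 0, 0.24]],
    [[0, 0, 0], [0, 0, 0.29]],
    [[0, 0, 0], [0, 0, 0.29]],
    [[0, 0, 0], [0, 0, 0.29]]
  ]
}}

```text
time_s: 17.6
position: [0.6023, 0.0667, 0.0747]
tool_rot: [[0.376, 0.927, 0.002], [0.927, -0.376, 0.0], [0.001, 0.002, -1.0]]
ft_force: [-0.6, -0.2, 6.8]
grip_width: 0.0151
gripper_force: 79.7
```

```bash
python3 -c "
from h import *
ky()"
```

```text
t 17.6 p [0.6023 0.0667 0.0747] yaw 67.93 down [ 2.3e-03  1.0e-04 -1.0e+00] F [-0.6 -0.2  6.8] T [0.08 0.13 0.09] w 0.0151 gf 79.7 q [-5. 36. 78.  0. 66. 17.]
key yaw rad in fixture -0.551
```

Call:
{"method": "step_arm", "body": {
  "targets": [
    [[0, 0, 0], [0, 0, -0.1]],
    [[0, 0, 0], [0, 0, -0.18]],
    [[0, 0, -0.03], [0, 0, -0.18]],
    [[0, 0, -0.08], [0, 0, -0.18]],
    [[0, 0, -0.15], [0, 0, -0.18]],
    [[0, 0, -0.28], [0, 0, -0.18]],
    [[-0.1, 0, -0.38], [0, 0, -0.18]],
    [[-0.2, 0, -0.45], [0, 0, -0.18]],
    [[-0.3, 0, -0.45], [0, 0, -0.18]],
    [[-0.3, 0, -0.45], [0, 0, -0.18]]
  ]
}}

```text
time_s: 18.43
position: [0.5669, -0.0205, 0.2107]
tool_rot: [[0.247, 0.969, 0.002], [0.969, -0.247, -0.002], [-0.001, 0.003, -1.0]]
ft_force: [-0.0, -0.7, -0.7]
grip_width: 0.0148
gripper_force: 78.7
```

```bash
python3 - <<'E'
from h import *
ky(); d=save('wrist','w6'); im=d['img']
o=env.observe(); R=np.array(o['tool_rot'])[:2,:2]
a=np.radians(FY); R2=np.array([[np.cos(a),np.sin(a)],[-np.sin(a),np.cos(a)]])
u,v=proj(d,[*S,.036]).astype(int); print('screw px',u,v)
v0,u0=max(0,v-60),max(0,u-75)
cv2.imwrite('pics/w6c.png',cv2.resize(im[v0:v0+150,u0:u0+190],None,fx=4,fy=4,interpolation=cv2.INTER_CUBIC)[:,:,::-1]); print('origin',u0,v0)
hsv=cv2.cvtColor(im,cv2.COLOR_RGB2HSV)
for n,m,z,r0,r1 in(('white',im.min(-1)>100,.036,6,16),('green',cv2.inRange(hsv,(45,60,30),(90,255,255))>0,.040,15,28)):
    L=[]
    for y in range(v-45,v+45):
        for x in range(u-45,u+45):
            if 0<=y<420 and m[y,x]:
                f=R2@(ray(d,x,y,z)[:2]-R@[.0016,.0004]-S)*1000
                if r0<np.hypot(*f)<r1: L.append((x,y,*f))
    L=np.array(L); print(n,len(L)); 
    if len(L): print(L.mean(0).round(1), 'angle',np.degrees(np.arctan2(L[:,3].mean(),L[:,2].mean())).round(1))
E
```

```text
t 18.43 p [ 0.5669 -0.0205  0.2107] yaw 75.71 down [ 0.0025 -0.0018 -1.    ] F [-0.  -0.7 -0.7] T [-0.02 -0.02  0.05] w 0.0148 gf 78.7 q [-14.  24.  74.  -0.  82.   0.]
key yaw rad in fixture -0.415
screw px 289 74
origin 214 14
white 48
[284.9  58.1   0.6  11.8] angle 86.9
green 29
[274.8  48.8  -4.4  21.4] angle 101.5
```

View pics/w6c.png

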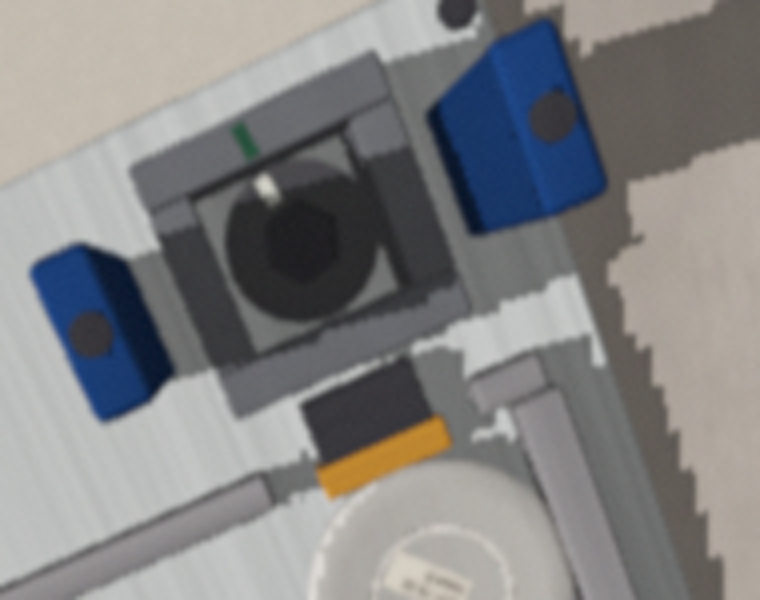

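The crop shows the white mark at (265,187), nearly radial in line with the green mark at (245,140). The head centre is at (302,240) and the brass pad at (385,458) touches the carrier. I'll measure the angle more precisely.

```bash
python3 - <<'E'
from h import *
d=load('w6'); im=d['img']; g=im.astype(int)
o=env.observe(); R=np.array(o['tool_rot'])[:2,:2]
a=np.radians(FY); R2=np.array([[np.cos(a),np.sin(a)],[-np.sin(a),np.cos(a)]])
off=lambda p,z:R2@(ray(d,*p,z)[:2]-R@[.0016,.0004]-S)*1000
print(im[50:82:2,270:310:3].min(-1))
P=cloud(d); print('z head',np.median(P[68:72,276:282,2]).round(4),'z green',np.median(P[47:51,273:277,2]).round(4),'z sock',np.median(P[72:76,287:292,2]).round(4))
sat=im.max(-1).astype(int)-im.min(-1)
sub=[(x,y,im[y,x].min()) for y in range(55,68) for x in range(274,287) if im[y,x].min()>125]
s=np.array(sub,float); wc=np.average(s[:,:2],axis=0,weights=s[:,2]-100); print('white',len(s),wc)
hsv=cv2.cvtColor(im,cv2.COLOR_RGB2HSV); gm=cv2.inRange(hsv,(40,60,30),(95,255,255)); v,u=np.nonzero(gm[40:60,265:285]); gc=np.array([u.mean()+265,v.mean()+40]); print('green',len(u),gc)
dk=cv2.inRange(im,(0,0,0),(34,34,34))[50:98,265:313]
for th in(24,30,36,44):
    dk=(im[50:98,265:313].max(-1)<th).astype(np.uint8); k,l,st_,ce=cv2.connectedComponentsWithStats(dk); i=1+np.argmax(st_[1:,4]); c=cv2.convexHull(cv2.findContours((l==i).astype(np.uint8),0,1)[0][0]); print(th,st_[i]+[265,50,0,0,0],cv2.minEnclosingCircle(c))
print('fix white',off(wc,.036),off(wc,.040),'green',off(gc,.040))
E
```

```text
[[105  87  41  99 101  77  45  64 100 111  76 100 111 109]
 [104 103  44  85  63  43  82 109 113 113  84  81 102  83]
 [103 103  68  49  50  66  80  81  90 108 107  50  61  58]
 [100  71  43  61  72  73  73  74  72  77 101  43  49  59]
 [ 57  46  68 160  91  73  72  70  61  56  52  50  43  59]
 [ 61  96  82 190 145  69  58  49  42  43  42  43  42  56]
 [105  98  68 144 147  47  42  43  42  44  41  43  39  54]
 [111  64  49  55  95  44  33  39  45  43  42  42  43  48]
 [107  43  42  43  49  33  32  30  36  43  44  43  41  44]
 [ 97  43  42  42  34  32  31  34  29  30  42  43  42  42]
 [ 81  42  45  43  31  29  30  33  32  31  41  40  41  39]
 [ 73  42  43  42  31  30  31  30  33  30  43  42  44  43]
 [ 70  42  41  42  31  30  32  30  32  29  43  40  42  46]
 [ 75  41  43  41  31  32  32  31  32  30  41  42  41  85]
 [ 85  42  41  43  33  30  30  31  29  30  43  42  41 104]
 [103  41  41  44  32  32  31  30  31  39  42  42  44 112]]
z head 0.0351 z green 0.0398 z sock 0.0209
white 21 [279.9899353   60.08842559]
green 29 [274.82758621  48.75862069]Traceback (most recent call last):
  File "<stdin>", line 14, in <module>
    return _wrapfunc(a, 'argmax', axis=axis, out=out, **kwds)
    return bound(*args, **kwds)
ValueError: attempt to get argmax of an empty sequence
```

```bash
python3 - <<'E'
from h import *
d=load('w6'); im=d['img']
o=env.observe(); R=np.array(o['tool_rot'])[:2,:2]
a=np.radians(FY); R2=np.array([[np.cos(a),np.sin(a)],[-np.sin(a),np.cos(a)]])
off=lambda p,z:R2@(ray(d,*p,z)[:2]-R@[.0016,.0004]-S)*1000
b=cv2.GaussianBlur(im.min(-1),(3,3),0)
m=(b[50:98,265:313]<37.5).astype(np.uint8); k,l,s,ce=cv2.connectedComponentsWithStats(m); i=l[24,24]; print(s[i],ce[i]+[265,50])
v,u=np.nonzero(l==i); f=np.array([off((x+265,y+50),.036) for x,y in zip(u,v)]); c=f.mean(0); print('socket centre',c.round(2))
# hex phase: 6th harmonic of the support (flat normals at angle phi)
hull=cv2.convexHull(f.astype(np.float32))[:,0]-c
th=np.radians(np.arange(0,360,1)); sup=np.array([(hull@[np.cos(t),np.sin(t)]).max() for t in th]); h=(sup*np.exp(-6j*th)).sum(); print('flat normal (min support) deg mod60',((np.degrees(np.angle(-h.conjugate()))/6)%60).round(1),'AF~',2*sup.min())
w=off((279.99,60.09),.036); g=off((274.83,48.76),.040)
for n,p in(('white',w),('green',g)): print(n,p.round(2),'r',np.hypot(*(p-c)).round(1),'ang',np.degrees(np.arctan2(*(p-c)[::-1])).round(1))
E
```

```text
[ 15  14  19  21 303] [289.11881188  73.98349835]
socket centre [-1.01 -1.09]
flat normal (min support) deg mod60 43.2 AF~ 14.92317581808309
white [-3.74 12.08] r 13.4 ang 101.7
green [-4.36 21.45] r 22.8 ang 98.5
```

White is at 101.7° and green at 98.5°, so the screw is about 0.06 rad short, at a joint value of about 2.13. A short third stroke will bring it exact.

```bash
python3 -c "
from h import *
ky()
for z in (.11,.0745): mvt(.6018,.0666,z,9.5+90+np.degrees(-.40))"
```

```text
t 18.48 p [ 0.5673 -0.0186  0.2097] yaw 75.74 down [ 1.2e-03 -2.0e-04 -1.0e+00] F [ 0.7  1.5 -0.3] T [ 0.04 -0.03  0.  ] w 0.0148 gf 78.7 q [-14.  24.  74.   0.  82.   0.]
key yaw rad in fixture -0.415
shift [0.3037, 0.0412, 0.3325] turn [0.0016, -0.0002, -0.0187] rows 3.3
shift [0.3037, 0.041, 0.4509] turn [0.0016, -0.0002, -0.0187] rows 3.9
```

Call:
{"method": "step_arm", "body": {
  "targets": [
    [[0.1, 0.014, 0], [0, 0, -0.018]],
    [[0.2, 0.028, 0.05], [0, 0, -0.018]],
    [[0.304, 0.041, 0.15], [0, 0, -0.018]],
    [[0.304, 0.041, 0.25], [0, 0, -0.018]],
    [[0.304, 0.041, 0.33], [0, 0, -0.018]],
    [[0.304, 0.041, 0.33], [0, 0, -0.018]],
    [[0.304, 0.041, 0.33], [0, 0, -0.018]],
    [[0.304, 0.041, 0.33], [0, 0, -0.018]]
  ]
}}

```text
time_s: 19.15
position: [0.6026, 0.069, 0.1112]
tool_rot: [[0.228, 0.974, 0.002], [0.974, -0.228, 0.0], [0.001, 0.002, -1.0]]
ft_force: [-0.7, -0.6, -1.0]
grip_width: 0.0151
gripper_force: 78.6
```

```bash
python3 -c "
from h import *
ky()
for z in (.083,.073): mvt(.6018,.0666,z,9.5+90+np.degrees(-.40))"
```

```text
t 19.15 p [0.6026 0.069  0.1112] yaw 76.81 down [ 2.3e-03  2.0e-04 -1.0e+00] F [-0.7 -0.6 -1. ] T [-0.01  0.02  0.04] w 0.0151 gf 78.6 q [-5. 33. 75.  0. 71.  9.]
key yaw rad in fixture -0.396
shift [-0.0084, -0.0011, 0.0941] turn [0.0028, -0.0009, 0.0051] rows 0.7
shift [-0.0084, -0.0012, 0.1274] turn [0.0028, -0.0009, 0.0051] rows 0.9
```

Call:
{"method": "step_arm", "body": {
  "targets": [
    [[-0.008, -0.001, 0.0], [0.002, 0, 0]],
    [[-0.008, -0.001, 0.03], [0.002, 0, 0]],
    [[-0.008, -0.001, 0.05], [0.002, 0, 0]],
    [[-0.008, -0.001, 0.065], [0.002, 0, 0]],
    [[-0.008, -0.001, 0.078], [0.002, 0, 0]],
    [[-0.008, -0.001, 0.088], [0.002, 0, 0]],
    [[-0.008, -0.001, 0.092], [0.002, 0, 0]],
    [[-0.008, -0.001, 0.092], [0.002, 0, 0]]
  ]
}}

```text
time_s: 19.82
position: [0.6016, 0.0666, 0.082]
tool_rot: [[0.228, 0.974, -0.0], [0.974, -0.228, 0.001], [0.001, -0.0, -1.0]]
ft_force: [2.1, 0.5, -1.7]
grip_width: 0.0149
gripper_force: 78.8
```

```bash
python3 -c "
from h import *
ky()
for z in (.083,.073): mvt(.6018,.0666,z,9.5+90+np.degrees(-.40))"
```

```text
t 19.82 p [0.6016 0.0666 0.082 ] yaw 76.84 down [-0.e+00  7.e-04 -1.e+00] F [ 2.1  0.5 -1.7] T [ 0.06 -0.52  0.04] w 0.0149 gf 78.8 q [-5. 35. 77.  0. 67.  8.]
key yaw rad in fixture -0.396
shift [0.0003, 0.0008, -0.0035] turn [-0.0002, -0.0009, 0.0057] rows 0.0
shift [0.0003, 0.0008, 0.0298] turn [-0.0002, -0.0009, 0.0057] rows 0.2
```

Engaged. I'll seat it fully, then check before turning.

Call:
{"method": "step_arm", "body": {
  "targets": [
    [[0, 0, 0.01], [0, 0, 0]],
    [[0, 0, 0.018], [0, 0, 0]],
    [[0, 0, 0.025], [0, 0, 0]],
    [[0, 0, 0.03], [0, 0, 0]],
    [[0, 0, 0.03], [0, 0, 0]]
  ]
}}

```text
time_s: 20.23
position: [0.6017, 0.0666, 0.0746]
tool_rot: [[0.228, 0.974, 0.001], [0.974, -0.228, 0.0], [0.001, 0.001, -1.0]]
ft_force: [-0.2, -0.4, 12.5]
grip_width: 0.015
gripper_force: 80.9
```

```bash
python3 -c "
from h import *
ky()"
```

```text
t 20.23 p [0.6017 0.0666 0.0746] yaw 76.85 down [ 1.4e-03  4.0e-04 -1.0e+00] F [-0.2 -0.4 12.5] T [ 0.11 -0.04  0.01] w 0.015 gf 80.9 q [-5. 36. 78.  0. 66.  8.]
key yaw rad in fixture -0.395
```

Call:
{"method": "step_arm", "body": {
  "targets": [
    [[0, 0, 0], [0, 0, 0.1]],
    [[0, 0, 0], [0, 0, 0.2]],
    [[0, 0, 0], [0, 0, 0.27]],
    [[0, 0, 0], [0, 0, 0.29]],
    [[0, 0, 0], [0, 0, 0.29]],
    [[0, 0, 0], [0, 0, 0.29]]
  ]
}}

```text
time_s: 20.73
position: [0.6021, 0.0666, 0.0747]
tool_rot: [[0.442, 0.897, 0.003], [0.897, -0.442, 0.0], [0.002, 0.002, -1.0]]
ft_force: [1.8, 0.8, 10.7]
grip_width: 0.0149
gripper_force: 80.7
```

```bash
python3 -c "
from h import *
ky()"
```

```text
t 20.73 p [0.6021 0.0666 0.0747] yaw 63.8 down [ 2.6e-03  5.0e-04 -1.0e+00] F [ 1.8  0.8 10.7] T [ 0.17 -0.41  0.12] w 0.0149 gf 80.7 q [-5. 36. 78.  0. 66. 21.]
key yaw rad in fixture -0.623
```

Call:
{"method": "step_arm", "body": {
  "targets": [
    [[0, 0, 0], [0, 0, -0.1]],
    [[0, 0, 0], [0, 0, -0.2]],
    [[0, 0, -0.03], [0, 0, -0.2]],
    [[0, 0, -0.08], [0, 0, -0.2]],
    [[0, 0, -0.15], [0, 0, -0.2]],
    [[0, 0, -0.28], [0, 0, -0.2]],
    [[-0.1, 0, -0.38], [0, 0, -0.2]],
    [[-0.2, 0, -0.45], [0, 0, -0.2]],
    [[-0.3, 0, -0.45], [0, 0, -0.2]],
    [[-0.3, 0, -0.45], [0, 0, -0.2]]
  ]
}}

```text
time_s: 21.57
position: [0.5595, -0.0177, 0.209]
tool_rot: [[0.3, 0.954, -0.002], [0.954, -0.3, -0.001], [-0.001, -0.002, -1.0]]
ft_force: [0.7, 0.3, -0.2]
grip_width: 0.0146
gripper_force: 79.1
```

```bash
cat > mark.py <<'E'
from h import *
ky(); d=save('wrist','w7'); im=d['img']
o=env.observe(); R=np.array(o['tool_rot'])[:2,:2]
a=np.radians(FY); R2=np.array([[np.cos(a),np.sin(a)],[-np.sin(a),np.cos(a)]])
off=lambda p,z:R2@(ray(d,*p,z)[:2]-R@[.0016,.0004]-S)*1000
u0,v0=proj(d,[*S,.036]).astype(int); x0,y0=u0-24,v0-24
b=cv2.GaussianBlur(im.min(-1),(3,3),0)
m=(b[y0:y0+48,x0:x0+48]<37.5).astype(np.uint8); k,l,s,ce=cv2.connectedComponentsWithStats(m); i=l[24,24]; c=off(ce[i]+[x0,y0],.036); print('socket',s[i],c.round(2))
hsv=cv2.cvtColor(im,cv2.COLOR_RGB2HSV); gm=cv2.inRange(hsv,(40,60,30),(95,255,255))
W=[];G=[]
for y in range(max(0,v0-45),v0+45):
    for x in range(u0-45,u0+45):
        if gm[y,x]:
            p=off((x,y),.040)-c
            if 17<np.hypot(*p)<28: G.append(p)
        if im[y,x].min()>125:
            p=off((x,y),.036)-c
            if 8<np.hypot(*p)<16.5: W.append(p)
for n,L in(('white',W),('green',G)): L=np.array(L); p=L.mean(0); print(n,len(L),p.round(1),L.std(0).round(1),'ang',np.degrees(np.arctan2(p[1],p[0])).round(1))
E
python3 mark.py
```

```text
t 21.57 p [ 0.5595 -0.0177  0.209 ] yaw 72.52 down [-2.1e-03 -8.0e-04 -1.0e+00] F [ 0.7  0.3 -0.2] T [-0.02 -0.05 -0.02] w 0.0146 gf 79.1 q [-14.  24.  75.  -0.  81.   4.]
key yaw rad in fixture -0.471
socket [ 15  14  19  22 315] [-1.03 -0.94]
white 25 [-1.8 13.1] [1.  1.3] ang 97.6
green 31 [-3.4 22.3] [0.9 1.9] ang 98.6
```

The marks are aligned: white at 97.6°, green at 98.6°. Next I'll return the key to the stand.

```bash
python3 -c "
from h import *
mvt(.4679,-.2504,.20,103.75)"
```

```text
shift [-0.8376, -0.0586, 0.0277] turn [-0.004, -0.0007, -0.6934] rows 6.0
```

Call:
{"method": "step_arm", "body": {
  "targets": [
    [[-0.838, -0.059, 0.01], [0, 0, -0.693]],
    [[-0.838, -0.059, 0.01], [0, 0, -0.693]],
    [[-0.838, -0.059, 0.01], [0, 0, -0.693]],
    [[-0.838, -0.059, 0.01], [0, 0, -0.693]],
    [[-0.838, -0.059, 0.01], [0, 0, -0.693]],
    [[-0.838, -0.059, 0.01], [0, 0, -0.693]],
    [[-0.838, -0.059, 0.01], [0, 0, -0.693]],
    [[-0.838, -0.059, 0.01], [0, 0, -0.693]],
    [[-0.838, -0.059, 0.01], [0, 0, -0.693]]
  ]
}}

```text
time_s: 22.37
position: [0.4699, -0.249, 0.2041]
tool_rot: [[-0.239, 0.971, -0.003], [0.971, 0.24, 0.003], [0.003, -0.002, -1.0]]
ft_force: [0.4, 0.4, -0.2]
grip_width: 0.0147
gripper_force: 79.1
```

```bash
python3 - <<'E'
from h import *
st(); d=save('wrist','w8'); r,b=masks(d['img']); P=cloud(d); o=env.observe(); R=np.array(o['tool_rot'])
Q=(P-np.array(o['position']))@R
t=(r>0)&(d['z_map']<.3)&(Q[...,2]<-.025)&(Q[...,2]>-.036); v,u=np.nonzero(t); print('top px',len(u),u.min(),u.max(),v.min(),v.max())
z=np.array(o['position'])[2]+.0312
w=np.array([ray(d,a,b_,z) for a,b_ in zip(u,v)]); w=(w-np.array(o['position']))@R; print(np.percentile(w,[1,99],axis=0).round(4))
f=(w[:,0]>.02); g=(w[:,0]<0); print('axis dy', w[f,1].mean().round(4),w[g,1].mean().round(4))
mvt(.4679,-.2504,.085,103.75)
E
```

```text
t 22.37 p [ 0.4699 -0.249   0.2041] yaw 103.86 down [-0.0032  0.0027 -1.    ] F [ 0.4  0.4 -0.2] T [ 0.03 -0.01 -0.02] w 0.0147 gf 79.1 q [-41.  21.  80.  -0.  79. -55.]
top px 8521 252 297 179 389
[[-0.0322 -0.0086 -0.0313]
 [ 0.0518  0.0061 -0.031 ]]
axis dy -0.0012 -0.0013
shift [-0.0066, -0.0085, 0.3977] turn [-0.0027, -0.0039, 0.0046] rows 2.9
```

Call:
{"method": "step_arm", "body": {
  "targets": [
    [[-0.006, -0.008, 0.1], [0, 0, 0.003]],
    [[-0.006, -0.008, 0.2], [0, 0, 0.003]],
    [[-0.006, -0.008, 0.3], [0, 0, 0.003]],
    [[-0.006, -0.008, 0.36], [0, 0, 0.003]],
    [[-0.006, -0.008, 0.385], [0, 0, 0.003]],
    [[-0.006, -0.008, 0.385], [0, 0, 0.003]],
    [[-0.006, -0.008, 0.385], [0, 0, 0.003]]
  ]
}}

```text
time_s: 23.0
position: [0.4688, -0.2508, 0.0902]
tool_rot: [[-0.24, 0.971, -0.001], [0.971, 0.24, 0.0], [0.001, -0.001, -1.0]]
ft_force: [-0.1, -0.5, -0.4]
grip_width: 0.0144
gripper_force: 79.1
```

```bash
python3 -c "
from h import *
st(); mvt(.4679,-.2504,.065,103.75)"
```

```text
t 23.0 p [ 0.4688 -0.2508  0.0902] yaw 103.91 down [-9.e-04  3.e-04 -1.e+00] F [-0.1 -0.5 -0.4] T [-0.    0.02  0.05] w 0.0144 gf 79.1 q [-41.  28.  89.  -0.  62. -55.]
shift [0.002, -0.0025, 0.0839] turn [-0.001, -0.0007, 0.0036] rows 0.6
```

Call:
{"method": "step_arm", "body": {
  "targets": [
    [[0.001, -0.002, 0.02], [0, 0, 0.003]],
    [[0.001, -0.002, 0.04], [0, 0, 0.003]],
    [[0.001, -0.002, 0.06], [0, 0, 0.003]],
    [[0.001, -0.002, 0.075], [0, 0, 0.003]],
    [[0.001, -0.002, 0.083], [0, 0, 0.003]],
    [[0.001, -0.002, 0.083], [0, 0, 0.003]],
    [[0.001, -0.002, 0.083], [0, 0, 0.003]]
  ]
}}

```text
time_s: 23.58
position: [0.4673, -0.2512, 0.0648]
tool_rot: [[-0.237, 0.972, -0.001], [0.972, 0.237, 0.001], [0.001, -0.001, -1.0]]
ft_force: [-2.4, 1.9, 3.3]
grip_width: 0.0151
gripper_force: 79.7
```

```bash
python3 -c "
from h import *
st()"
```

```text
t 23.58 p [ 0.4673 -0.2512  0.0648] yaw 103.7 down [-1.5e-03  7.0e-04 -1.0e+00] F [-2.4  1.9  3.3] T [ 0.17  0.26 -0.01] w 0.0151 gf 79.7 q [-41.  30.  91.  -0.  59. -55.]
```

Call:
{"method": "step_arm", "body": {
  "targets": [
    [[0, 0, 0], [0, 0, 0]],
    [[0, 0, 0], [0, 0, 0]],
    [[0, 0, 0], [0, 0, 0]],
    [[0, 0, 0], [0, 0, 0]],
    [[0, 0, 0], [0, 0, 0]],
    [[0, 0, 0], [0, 0, 0]],
    [[0, 0, -0.03], [0, 0, 0]],
    [[0, 0, -0.08], [0, 0, 0]],
    [[0, 0, -0.15], [0, 0, 0]],
    [[0, 0, -0.25], [0, 0, 0]]
  ],
  "jaw": 85
}}

```text
time_s: 24.42
position: [0.4668, -0.2507, 0.1396]
tool_rot: [[-0.237, 0.972, -0.004], [0.972, 0.237, 0.003], [0.004, -0.003, -1.0]]
ft_force: [0.1, -0.5, 0.9]
grip_width: 0.0848
gripper_force: 0.0
```

Call:
{"method": "step_arm", "body": {
  "targets": [
    [[-0.1, 0, -0.1], [0, 0, 0]],
    [[-0.1, 0, -0.2], [0, 0, 0]],
    [[-0.1, 0, -0.35], [0, 0, 0]],
    [[-0.1, 0, -0.4], [0, 0, 0]],
    [[-0.1, 0, -0.4], [0, 0, 0]],
    [[-0.1, 0, -0.4], [0, 0, 0]]
  ]
}}

```text
time_s: 24.92
position: [0.4748, -0.2805, 0.2607]
tool_rot: [[-0.237, 0.972, 0.0], [0.972, 0.237, -0.001], [-0.001, 0.0, -1.0]]
ft_force: [0.4, -1.1, -1.1]
grip_width: 0.0855
gripper_force: 0.0
```

```bash
python3 - <<'E'
from h import *
st(); d=save('wrist','w9'); keyxy(d)
s=save('side','s9'); t=save('top','t9')
A=cv2.resize(d['img'],(480,360)); B=cv2.resize(s['img'][140:290,200:360],(320,300),interpolation=cv2.INTER_CUBIC); C=cv2.resize(t['img'][170:290,190:370],(450,300)[:2],interpolation=cv2.INTER_CUBIC)
c=np.zeros((600,800,3),np.uint8); c[:300,:400]=cv2.resize(A,(400,300)); c[:300,420:740]=B; c[300:600,:450]=C
cv2.imwrite('pics/fin.png',c[:,:,::-1])
E
sed -i "s/carrier(sys.argv\[1\])/carrier(sys.argv[1],sys.argv[2])/" c.py
```

```text
t 24.92 p [ 0.4748 -0.2805  0.2607] yaw 103.71 down [ 2.e-04 -9.e-04 -1.e+00] F [ 0.4 -1.1 -1.1] T [ 0.03 -0.02 -0.01] w 0.0855 gf 0.0 q [-43.  21.  71.  -0.  88. -57.]
px [274. 145.] c [ 466.8 -252.2] size [ 15.4 100.9] ang 13.96 mean [ 0.466  -0.2493] z 0.0947
px [462. 208.] c [ 649.  -263.9] size [53.   5.9] ang 27.66 mean [ 0.6491 -0.2636] z 0.0961
px [372. 229.] c [ 576.1 -302.5] size [59.4 13.5] ang 37.95 mean [ 0.5744 -0.3033] z 0.096
```

View pics/fin.png

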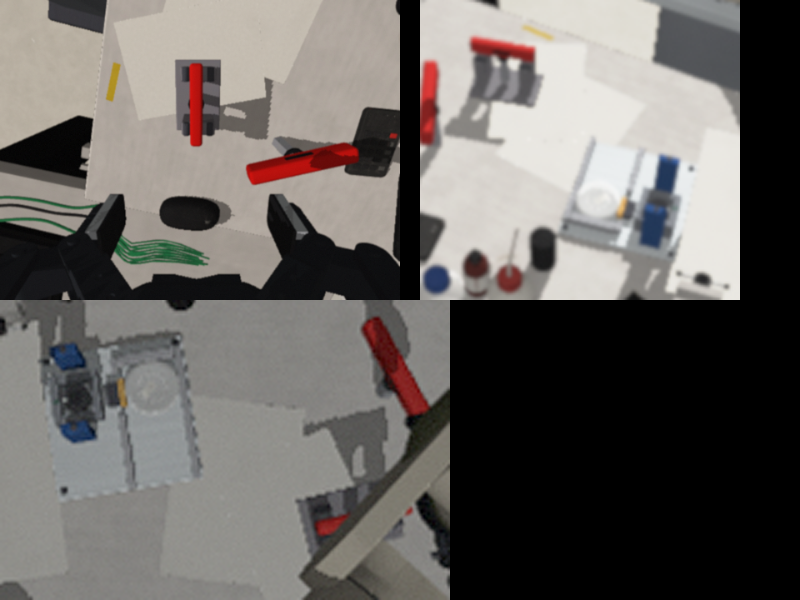

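The final views show the key hanging in its stand (195,105) at the same height and yaw as at the start. The carrier sits against the end stop with the brass pad on it (150,388 in the top crop), and the bystanders are unmoved.

```bash
python3 -c "
from rig import close_job
print(close_job())"
```

```text
the job is handed in; nothing more can be done
None
```

The job is handed in at about 25 s: the carrier is clamped against the end stop, the white mark is within about 1° of the green mark, and the smaller key is hanging upright in its stand again.

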